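# Load the spawn-jar incubator and reset its peak pointer

## Task

Get the incubator ready for the next batch: slide its door fully open, put all the lidded jars from the bench upright into the chamber, pushed in well clear of the door, and slide the door fully shut. Also turn the thermometer's peak pointer back to its zero stop, and leave the other things on the bench where they are.

Things in the scene. Friction and masses are not known exactly. Their poses are not given: they have to be found in the camera images.
- incubator: Low white bench incubator, fixed, 314 mm wide. Origin on the bench under the housing; x from its front to its back, y to the left seen from the front. Left half (y 1 to 156 mm): chamber with front opening. Right half (y -154 to 0): closed control section, top at z 110 mm. Its 10 mm thick floor plate (x -170 to 75 mm) runs out in front as a flat loading sill level with the chamber floor.
- lane_left (a point): Floor point (10 mm above the bench) at the mouth of the chamber's left lane, on its centre line, in the plane of the front edge of roof and walls (incubator x -70, y 115 mm); incubator's axes. Lane 70 mm wide, 140 mm deep to the closed back: two jars. 4 mm partition between the lanes. Clear roof: underside 104, top 110 mm above the bench; jars go in only from the front, along x.
- lane_right (a point): The same for the right lane (incubator x -70, y 41 mm), alike in every size.
- door (a joint): Sliding chamber door: clear panel 156 mm wide, 96 high, 5 thick, on edge in a flush groove in the floor plate, in front of the housing at incubator x -83 to -78 mm. Value in m: 0 fully shut (before the chamber), 0.154 fully open (slid along the incubator's -y, before the control section). Stays where left; about 2 N to slide.
- door_handle (a point): Point on the door's upright bar handle, mid-width of the door, 91 mm above the bench, 36 mm in front of the door's middle plane; moves with the door, incubator's axes. Steel bar 10 mm thick, upright from 41 to 99 mm above the bench, joined to the door at both ends. Can be pinched from above or pushed sideways.
- peak_knob (a joint): Reset knob of the dial thermometer's red peak pointer: round, black, 28 mm across, top 32 mm above the dial, in the middle of the dial (108 mm across, face up, 118 mm above the bench, on the control section). Rad: 0 = pointer at its zero stop, the pin at the front left; grows clockwise from above, to 4.7. Turn anticlockwise to reset. Friction 0.03 N m; stays where left.
- knob_grip (a point): Point on the knob's axis 22 mm above the dial face (140 mm above the bench), 10 mm below the knob's top. Turns with the knob.
- spray_bottle: White spray bottle, 84 mm across, about 235 mm high, standing on the bench; not part of the job. Origin: centre of its underside.
- empty_jar: Empty open glass jar without lid, 82 mm across, 130 mm high; not part of the job. Origin: centre of its underside.
- notebook: Notebook lying flat, 150 x 210 x 12 mm; not part of the job. Origin: centre of its underside.
- hygrometer: White digital hygrometer standing on the bench, about 105 mm wide and 85 mm high; not part of the job. Origin: centre of its underside.
- jar1: Lidded spawn jar: straight-sided glass cylinder 60 mm across and 80 mm high with a white cake inside; the top 18 mm is its steel screw lid, also 60 mm across. About 0.25 kg. Origin: centre of its underside, z up its axis. Two to four of these four are on the bench (None from the start: absent).
- jar2: Lidded spawn jar: straight-sided glass cylinder 60 mm across and 80 mm high with a white cake inside; the top 18 mm is its steel screw lid, also 60 mm across. About 0.25 kg. Origin: centre of its underside, z up its axis. Two to four of these four are on the bench (None from the start: absent).
- jar3: Lidded spawn jar: straight-sided glass cylinder 60 mm across and 80 mm high with a white cake inside; the top 18 mm is its steel screw lid, also 60 mm across. About 0.25 kg. Origin: centre of its underside, z up its axis. Two to four of these four are on the bench (None from the start: absent).
- jar4: Lidded spawn jar: straight-sided glass cylinder 60 mm across and 80 mm high with a white cake inside; the top 18 mm is its steel screw lid, also 60 mm across. About 0.25 kg. Origin: centre of its underside, z up its axis. Two to four of these four are on the bench (None from the start: absent).
Not all that is in view belongs to the job. What is shaped like the jar3 but pink is not meant.

How it is judged:
By the outcome, as a careful person would: the job done as asked, in the order asked, and still so for the second after the job is handed in, with the robot touching nothing.
Of jar1, jar2, jar3, jar4 only 2 to 4 are there at a start; the rules pass over those that are not, and their reading is None.
At some moment in a run one of jar1, jar2, jar3, jar4 may be knocked a few centimetres aside while the robot is not near it.
It also fails if it takes over 210 s, if anything falls off the work surface, if the arm or the gripper's body presses on something with over 40 N, if the wrist force passes 120 N, or if a joint passes its speed limit or range.

## Robot

A 6-joint arm with a two-finger parallel gripper is mounted at the origin on the work surface. World frame = base frame: x ahead of the robot, y to its left, z up, the work surface at z = 0. Lengths are in m, angles in rad, forces in N, time in s.
With the tool pointing down it reaches from about 0.325 to 0.85 m from the base axis. Payload 4.4 kg.
Tool frame: the origin (TCP) lies midway between the tips of the shut fingers; the grasp point (between the pads) lies behind it (ctrl.hold_point_z is the z of the grasp point in the tool frame, in m); z points along the fingers, y is the line along which they close (so a half turn about z gives the same grasp; the last joint's range is limited). The gripper opens to 94 mm and grips with 3 to 60 N. Pads are 16 mm wide; open, the fingers measure 119 mm over their backs; the gripper's body (75 mm by 177 mm) begins 78 mm behind the grasp point.
Start: joints at [-1.357, 0.207, 1.542, -0, 1.393, -0.15], TCP at [0.205, -0.537, 0.205] pointing down, gripper open.
Joint ranges: [-2.73, 2.73], [-0.86, 2.22], [0.23, 2.46], [-1.11, 4.25], [0.08, 2.63], [-2.82, 2.82]. Speed limits (rad/s): [2.79, 2.79, 3.14, 3.14, 3.14, 3.14].

## Interface

Orientations are given as a 3x3 rotation matrix whose columns are the frame's x, y, z axes.
In Python, from bench import state, cams, workorder, nets, ctrl gives the robot as it stands.
- The arm moves only by the tool jog_arm, never from a script. Its argument "deltas" is a list of rows, each an object of numbers: "x", "y", "z": the shift along the tool's x, y, z normalised to -1 to 1, where 1 is 2 cm; "rx", "ry", "rz": the turn, a rotation vector about the tool's x, y, z normalised to -1 to 1, where 1 is 8 degrees; "claw": the opening, from 0 (shut) to 1 (fully open). A call has 1 to 20 rows; each row shifts and turns the commanded pose from where the row before left it, along the tool's axes as they then stand; what a row does not reach is not made up. A row lasts 1/10 s, in which the tool goes at most 50 mm and 8.59 degrees, less where a joint would pass 70% of its speed; a pose out of reach is approached as far as the arm can. A call with a number of a shift or a turn outside -1 to 1 is refused whole. A call with a gripper value outside its range is refused whole. The fingers move at their own pace and stop on an object; "squeeze" is the grip in N (left out, the last holds). Time passes only in rows, so rows that do not move let the fingers close. It gives the time, the measured TCP pose, the force, the opening and the grip force at its end, in the units of the state.
- state(): the state, without advancing time (a new reading comes with each control period).
- cams.read_camera(name): name is "scene" or "top" or "wrist"; returns (picture, depth): 400x640x3 uint8, red, green, blue; 400x640 float32, m along the optical axis (not along the pixel's ray), 0 where there is no reading.
- cams.camera_info(name): a dict with "camera_matrix" (3x3 intrinsics, pixels), "cam_to_world" (4x4, takes a point from camera to world coordinates). Camera axes: x right, y down, z forward; pixel columns grow to the right and rows downward; lengths in m; the calibration is good to about 2 mm. A picture is of the moment at which its call begins: read the wrist's pose just before it. camera_info takes no time and is no camera call; for the wrist camera it gives the pose at the moment of the call.
- workorder.close_job(): hands the job in; it is judged then, once.
Trained networks look in the newest picture that a camera, given by its name, has taken for a name from the list of things; names that differ only in an ending like _2 or _b are one class to them, and where a whole thing is asked for, a point or a joint stands for the part that bears it (a point fixed in the world has none). Each returns a list of dicts, best first, with "score" (0 to 1); they miss things now and then, are a little off and sometimes report something else, mostly with a low value. They report only what shows in the picture. A call takes as long as a camera call. They do not tell look-alikes from the thing itself.
- nets.search_frame(camera, name): "location" ([column, row] in pixels, amid what is visible of it).
- nets.tip_of(camera, name): "location" ([column, row] in pixels: a listed point, or the origin of a listed thing).
The state is a dict: "time": time; "joints": joint angles; "qvel": joint speeds; "joint_efforts": joint torques, N m; "eef_pos": TCP position; "eef_rot": TCP orientation; "force": force on the tool from outside, world axes, zero at the start; "wrist_torque": the same for the moment, N m; "grip_width": finger opening in m; "gripper_force": force on a finger pad.
Only numpy, scipy, OpenCV 4.12 (cv2) and the standard library are available. Lean on these libraries where they do the work, as an engineer would, in place of code of your own. Each camera call takes 0.05 s, during which the arm holds its last target. There are 200 camera calls.

## Working session

There is one attempt and no reset: what is moved stays moved. The work goes in short steps, Python scripts to look and compute and a tool call to move; the robot and the scene stay as the last step left them, time stands still between calls to the robot, and variables do not carry over. Pictures are saved under pics/ and viewed, at most 14 in all, crops included, and the job is handed in when it is done.

Besides the shell and the picture viewer there is one more tool, called after ">>>" in YAML: its name, and indented under it one key for each argument. jog_arm: Moves the arm, as the interface text tells. Its arguments: {"type":"object","properties":{"deltas":{"type":"array","items":{"type":"object","properties":{"x":{"type":"number","minimum":-1,"maximum":1},"y":{"type":"number","minimum":-1,"maximum":1},"z":{"type":"number","minimum":-1,"maximum":1},"rx":{"type":"number","minimum":-1,"maximum":1},"ry":{"type":"number","minimum":-1,"maximum":1},"rz":{"type":"number","minimum":-1,"maximum":1},"claw":{"type":"number"}}}},"squeeze":{"type":"number"}},"required":["deltas"]}

```bash
mkdir -p pics; ls; cat > h.py <<'E'
import numpy as np, cv2
from bench import state, cams, workorder, nets, ctrl
def shot(name, fn=None):
    img,d=cams.read_camera(name)
    if fn: cv2.imwrite('pics/'+fn,cv2.cvtColor(img,cv2.COLOR_RGB2BGR))
    return img,d,cams.camera_info(name)
def p3(info,u,v,z):
    K=np.array(info['camera_matrix']);T=np.array(info['cam_to_world'])
    c=np.array([(u-K[0,2])/K[0,0]*z,(v-K[1,2])/K[1,1]*z,z,1.]);return (T@c)[:3]
def onz(info,u,v,Z):
    T=np.array(info['cam_to_world']);a=p3(info,u,v,1.0);o=T[:3,3];return o+(a-o)*(Z-o[2])/(a[2]-o[2])
def proj(info,P):
    K=np.array(info['camera_matrix']);T=np.linalg.inv(np.array(info['cam_to_world']))
    c=T@np.append(P,1.);q=K@c[:3];return q[:2]/q[2]
E
python3 - <<'E'
from h import *
print(state(), ctrl.hold_point_z)
for c in ('scene','top'):
    img,d,i=shot(c,c+'0.png'); print(c,i)
    for n in ('incubator','jar1','door_handle','knob_grip','lane_left','lane_right','spray_bottle','empty_jar','notebook','hygrometer'):
        print(n,[(np.round(r['location']).tolist(),round(r['score'],2)) for r in nets.tip_of(c,n)][:6])
E
```

```text
pics
{'time': 0.0, 'joints': array([-1.35649032e+00,  2.07401019e-01,  1.54293160e+00, -6.13305187e-06,
        1.39348725e+00, -1.50490149e-01]), 'qvel': array([-0.00059958,  0.00095359, -0.00084053,  0.0017906 , -0.00131537,
       -0.00208179]), 'joint_efforts': array([-6.83619510e-04, -3.70882952e+01, -2.81418979e+01,  6.97416603e-02,
        3.61330539e-02, -1.74868901e-04]), 'eef_pos': array([ 0.20495786, -0.53637885,  0.20431219]), 'eef_rot': array([[ 9.34196194e-01,  3.56759361e-01, -4.79557870e-04],
       [ 3.56759533e-01, -9.34193719e-01,  2.17497577e-03],
       [ 3.27943016e-04, -2.20294093e-03, -9.99997520e-01]]), 'force': array([ 0.35890097, -0.05924349, -0.35673996]), 'wrist_torque': array([ 0.04551666,  0.03173006, -0.00299036]), 'gripper_force': 0.0, 'grip_width': 0.09413935149375287} -0.0188
scene {'camera_matrix': array([[390.24967907,   0.        , 317.88145846],
       [  0.        , 390.24967907, 199.81445514],
       [  0.        ,   0.        ,   1.        ]]), 'cam_to_world': array([[-2.42598345e-01,  7.68875542e-01, -5.91588070e-01,
         1.19144063e+00]
[... 915 characters left out ...]
1.        ]]), 'cam_to_world': array([[-0.02102171, -0.9909186 ,  0.13280971,  0.39042385],
       [-0.99973288,  0.02211066,  0.00672971, -0.04710827],
       [-0.00960511, -0.13263276, -0.99111871,  1.22816405],
       [ 0.        ,  0.        ,  0.        ,  1.        ]])}
incubator [([371.0, 182.0], 0.66)]
jar1 [([225.0, 214.0], 0.87), ([180.0, 254.0], 0.8), ([231.0, 261.0], 0.67), ([272.0, 253.0], 0.56)]
door_handle [([346.0, 210.0], 0.89), ([233.0, 260.0], 0.23)]
knob_grip [([402.0, 184.0], 0.42)]
lane_left [([324.0, 192.0], 0.83)]
lane_right [([350.0, 200.0], 0.59)]
spray_bottle []
empty_jar [([246.0, 144.0], 0.85)]
notebook [([464.0, 260.0], 0.86)]
hygrometer [([202.0, 154.0], 0.79)]
```

View pics/scene0.png

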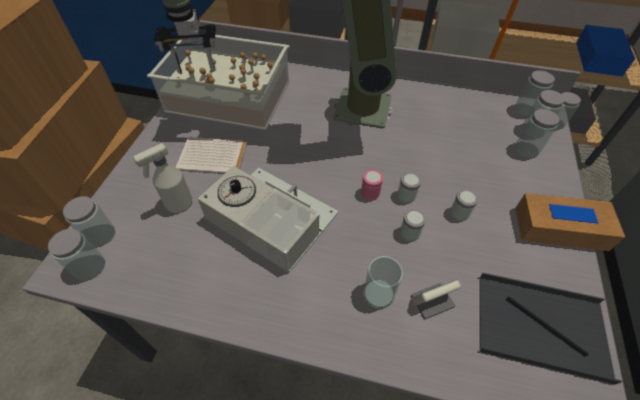

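View pics/top0.png

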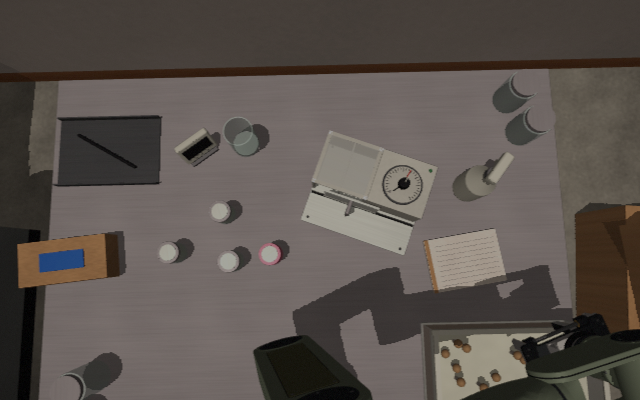

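Scene: white-lidded jars at scene (459,205), (413,226), (410,188), which are top (169,252), (220,211), (229,261). The pink look-alike is at scene (372,185), top (270,254). The larger jars at the edges don't fit the 60 mm size. An enlarged crop will confirm this and help with the incubator pose.

```bash
python3 - <<'E'
from h import *
a=cv2.imread('pics/top0.png')
c1=cv2.resize(a[110:280,145:290],None,fx=2.6,fy=2.6,interpolation=cv2.INTER_CUBIC)
c2=cv2.resize(a[120:262,295:445],None,fx=2.75,fy=2.75,interpolation=cv2.INTER_CUBIC)
H=max(c1.shape[0],c2.shape[0]);f=lambda c:np.pad(c,((0,H-c.shape[0]),(0,0),(0,0)))
cv2.imwrite('pics/crop.png',np.hstack([f(c1),f(c2)]))
img,d,i=shot('top')
for n,(u,v) in dict(jA=(220,211),jB=(168,252),jC=(229,261),pink=(270,254),knob=(403,184),handle=(349,207),sill=(360,230),mouse=(328,150),ej=(240,130),spray=(475,183)).items():
    print(n,np.round(p3(i,u,v,d[v,u]),3))
# jar lids: depth mask of z in 0.07..0.09 
vv,uu=np.mgrid[0:400,0:640]
K=i['camera_matrix'];T=i['cam_to_world']
P=np.stack([(uu-K[0,2])/K[0,0]*d,(vv-K[1,2])/K[1,1]*d,d],-1)@T[:3,:3].T+T[:3,3]
m=((P[...,2]>.072)&(P[...,2]<.09)&(d>0)).astype(np.uint8)
n,l,st,ce=cv2.connectedComponentsWithStats(m)
for k in range(1,n):
    if st[k,4]>60: 
        q=P[l==k]; print('z80',st[k],np.round(q.mean(0),3),(q[:,:2].max(0)+q[:,:2].min(0))/2)
for lo,hi,nm in((.1,.125,'top'),(.006,.016,'sill')):
    m=((P[...,2]>lo)&(P[...,2]<hi)&(d>0)&(uu>295)&(uu<445)&(vv>125)&(vv<258)).astype(np.uint8)
    q=P[m>0][:,:2].astype(np.float32); r=cv2.minAreaRect(q); print(nm,len(q),r,cv2.boxPoints(r).round(3).tolist())
E
```

```text
jA [0.524 0.23  0.08 ]
jB [0.416 0.369 0.083]
jC [0.388 0.203 0.085]
pink [0.405 0.093 0.081]
knob [ 0.576 -0.26   0.151]
handle [ 0.525 -0.122  0.103]
sill [ 0.468 -0.158  0.01 ]
mouse [ 0.681 -0.069  0.109]
ej [0.769 0.186 0.025]
spray [ 0.575 -0.447  0.146]
z80 [502  82  26  24 107] [ 0.828 -0.585  0.081] [ 0.84042155 -0.59927613]
z80 [515 113  24  27 106] [ 0.733 -0.611  0.081] [ 0.74394639 -0.62711413]
z80 [228 122  24  19  65] [0.759 0.188 0.081] [0.74838819 0.17686213]
z80 [175 128  34  28 344] [0.722 0.312 0.083] [0.72283354 0.31234532]
z80 [460 172  18  27  67] [ 0.573 -0.442  0.08 ] [ 0.58186849 -0.45285308]
z80 [209 200  23  22 379] [0.524 0.23  0.081] [0.52552672 0.23056383]
z80 [  18  233   91   55 3821] [0.4   0.658 0.077] [0.40083556 0.65848097]
z80 [157 242  23  22 398] [0.415 0.369 0.081] [0.41454083 0.36989148]
z80 [259 243  22  22 383] [0.406 0.094 0.081] [0.40600412 0.0945532 ]
z80 [218 250  22  22 391] [0.389 0.205 0.081] [0.3896384  0.20544267]
z80 [455 324  56   3  63] [ 0.207 -0.462  0.081] [ 0.20736853 -0.46519248]
z80 [427 326   6  74 121] [ 0.118 -0.319  0.081] [ 0.11622587 -0.31928955]
z80 [ 76 366  23  32 130] [0.094 0.559 0.081] [0.08424171 0.57315311]
top 6402 ((0.5897136926651001, -0.18522405624389648), (0.3101608455181122, 0.20171530544757843), 69.46503448486328) [[0.4410000145435333, -0.29499998688697815], [0.6299999952316284, -0.3659999966621399], [0.7390000224113464, -0.07500000298023224], [0.550000011920929, -0.004999999888241291]]
sill 3972 ((0.5842502117156982, -0.19413508474826813), (0.43379464745521545, 0.3871535658836365), 88.78968811035156) [[0.38600000739097595, -0.40700000524520874], [0.7730000019073486, -0.41499999165534973], [0.7820000052452087, 0.01899999938905239], [0.39500001072883606, 0.027000000700354576]]
```

View pics/crop.png

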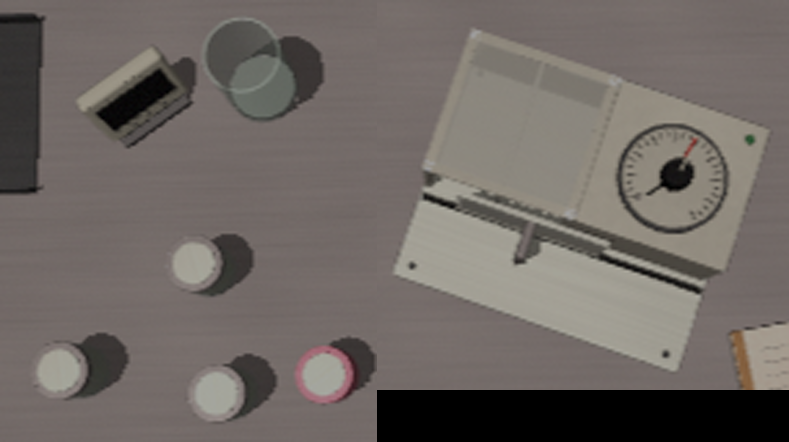

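The crop shows three clear white-lidded glass jars, at top (220,211), (168,252) and (229,261). Pink (270,254) is left alone. The door is half open and the red pointer points up and to the right from its front-left zero pin. Next is the incubator pose fit.

```bash
python3 - <<'E'
from h import *
from scipy.optimize import least_squares
i=cams.camera_info('top')
C=[((98,32),(75,157,110)),((391,128),(75,-157,110)),((50,165),(-70,157,110)),((17,272),(-170,157,10)),((299,371),(-170,-157,10))]
L=np.array([c[1] for c in C])/1e3
W=np.array([onz(i,295+c[0][0]/2.75,120+c[0][1]/2.75,c[1][2]/1e3)[:2] for c in C])
R=lambda a:np.array([[np.cos(a),-np.sin(a)],[np.sin(a),np.cos(a)]])
f=lambda p:((L[:,:2]@R(p[2]).T+p[:2])-W).ravel()
s=least_squares(f,[.57,-.17,-.3]);print(s.x,np.round(s.fun.reshape(-1,2)*1e3,1))
x,y,a=s.x
inc=lambda w:(R(a).T@(np.array(w)[:2]-[x,y])).round(4)
print('handle',inc(p3(i,349,207,1)), inc(onz(i,349,207,.099)), 'knob',inc([.576,-.26]))
k=onz(i,295+299/2.75,120+172/2.75,.15); print('knob',k,inc(k))
tip=onz(i,295+(695-377)/2.75,120+140/2.75,.120);print('tip',inc(tip))
img,d,i=shot('top')
P=[(u,v,*inc(p3(i,u,v,d[v,u])),round(float(p3(i,u,v,d[v,u])[2]),3)) for u,v in((340,197),(335,195),(370,208),(375,209),(349,207),(349,212),(350,205),(348,209))]
for q in P:print(q)
for dd in (0,.154): print(dd, np.r_[R(a)@np.array([-.1165,.0785-dd])+[x,y]])
E
```

```text
[ 0.60941192 -0.19484381 -0.35635073] [[ 2.5  4. ]
 [-3.3 -6.2]
 [-0.5  4.3]
 [ 0.7  0.6]
 [ 0.6 -2.7]]
handle [-0.1226  0.0414] [-0.1042  0.0386] knob [-0.0086 -0.0727]
knob [ 0.5795714  -0.26207799  0.15      ] [-0.0045 -0.0734]
tip [ 0.0385 -0.085 ]
(340, 197, np.float64(-0.0848), np.float64(0.0703), 0.088)
(335, 195, np.float64(-0.0844), np.float64(0.0849), 0.09)
(370, 208, np.float64(-0.0848), np.float64(-0.0171), 0.075)
(375, 209, np.float64(-0.0841), np.float64(-0.0303), 0.083)
(349, 207, np.float64(-0.1051), np.float64(0.0388), 0.105)
(349, 212, np.float64(-0.1175), np.float64(0.0344), 0.103)
(350, 205, np.float64(-0.0993), np.float64(0.038), 0.107)
(348, 209, np.float64(-0.1111), np.float64(0.0396), 0.106)
0 [ 0.52761614 -0.0806337 ]
0.154 [ 0.47389223 -0.22495882]
```

```bash
cat >> h.py <<'E'
def R2(a): return np.array([[np.cos(a),-np.sin(a)],[np.sin(a),np.cos(a)]])
def down(yaw,tilt=0):  # tool x at yaw, z down; tilt>0 swings z toward horizontal heading 'head'
    c,s=np.cos(yaw),np.sin(yaw); return np.array([[c,s,0],[s,-c,0],[0,0,-1.]])
def units(pos,Rt=None):
    "rotation units needed (tool axes), and shift units AFTER that rotation"
    s=state();R=s['eef_rot'];Rt=R if Rt is None else Rt
    print('rot units',(cv2.Rodrigues(R.T@Rt)[0].ravel()/np.radians(8)).round(3),'then shift units',(Rt.T@(np.array(pos)-s['eef_pos'])/.02).round(3),'t',round(s['time'],1))
E
python3 -c "
from h import *
units([.42,-.13,.36],down(-.356)); print(np.linalg.norm(cams.camera_info('wrist')['cam_to_world'][:3,3]-state()['eef_pos']), state()['eef_rot'].T@(cams.camera_info('wrist')['cam_to_world'][:3,3]-state()['eef_pos']),state()['eef_rot'].T@cams.camera_info('wrist')['cam_to_world'][:3,:3])"
```

```text
rot units [0.    0.    5.162] then shift units [  2.974 -22.827  -7.727] t 1.2
0.19447403563214766 [ 0.0735523  -0.00147137 -0.18002234] [[ 7.66360177e-05 -9.66773213e-01 -2.55635577e-01]
 [ 9.99999455e-01  3.40143820e-04 -9.86583954e-04]
 [ 1.04075580e-03 -2.55635362e-01  9.66772713e-01]]
```

>>> jog_arm:
  deltas:
    - {"rz": 0.86, "z": -0.6, "claw": 1}
    - {"rz": 0.86, "z": -0.6}
    - {"rz": 0.86, "z": -0.6}
    - {"rz": 0.86, "z": -0.6}
    - {"rz": 0.86, "z": -0.6}
    - {"rz": 0.86, "z": -0.6}
    - {"y": -1, "x": 0.12, "z": -0.2}
    - {"y": -1, "x": 0.12, "z": -0.2}
    - {"y": -1, "x": 0.12, "z": -0.2}
    - {"y": -1, "x": 0.12, "z": -0.2}
    - {"y": -1, "x": 0.12, "z": -0.2}
    - {"y": -1, "x": 0.12, "z": -0.2}
    - {"y": -1, "x": 0.12, "z": -0.2}
    - {"y": -1, "x": 0.12, "z": -0.2}
    - {"y": -1, "x": 0.12, "z": -0.2}
    - {"y": -1, "x": 0.12, "z": -0.2}
    - {"y": -1, "x": 0.12, "z": -0.2}
    - {"y": -1, "x": 0.12, "z": -0.2}
    - {"y": -1, "x": 0.12, "z": -0.2}
    - {"y": -1, "x": 0.12, "z": -0.2}

```text
validation failed for argument at $.de...
```

>>> jog_arm:
  deltas:
    - {"y": -1, "x": 0.15}
    - {"y": -1, "x": 0.15}
    - {"y": -1, "x": 0.15}
    - {"y": -1, "x": 0.15}
    - {"y": -1, "x": 0.15}
    - {"y": -1, "x": 0.15}
    - {"y": -1, "x": 0.15}
    - {"y": -1, "x": 0.15}
    - {"y": -0.8, "z": -0.4}
    - {"z": -0.4}
    - {}
    - {}

```text
validation failed for argument at $.de...
```

```bash
python3 - <<'E'
from h import *
s=state();print(s['eef_pos'],s['eef_rot'].round(3),s['joints'].round(2))
img,d,i=shot('wrist','w1.png'); np.savez('w1.npz',d=d,K=i['camera_matrix'],T=i['cam_to_world'])
for n in ('incubator','door_handle','knob_grip','lane_left','lane_right'):
    for r in nets.tip_of('wrist',n)[:2]: print(n,np.round(r['location']),round(r['score'],2))
E
```

```text
[ 0.20512849 -0.53717447  0.20545555] [[ 0.934  0.357 -0.   ]
 [ 0.357 -0.934 -0.   ]
 [-0.     0.    -1.   ]] [-1.36  0.21  1.54 -0.    1.39 -0.15]
```

View pics/w1.png

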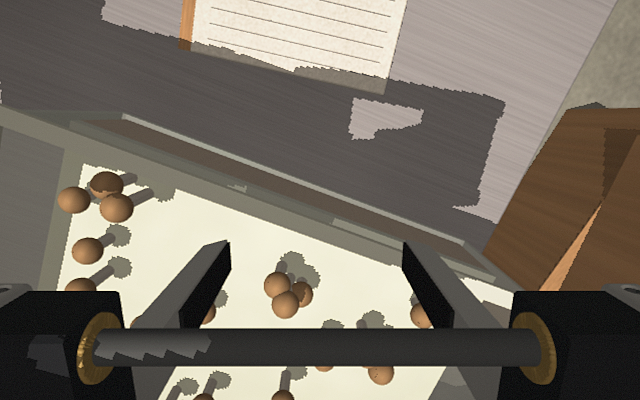

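That picture is only the start view (box with brown balls and notebook), because the move was refused. I'll try rows with every key filled in.

>>> jog_arm:
  deltas:
    - {"x": 0, "y": 0, "z": -0.6, "rx": 0, "ry": 0, "rz": 0.86, "claw": 1}

```text
time: 1.6
eef_pos: [0.2048, -0.5358, 0.2156]
eef_rot: [[0.971, 0.239, -0.001], [0.239, -0.971, 0.004], [0.0, -0.004, -1.0]]
force: [0.4, -0.3, 0.4]
grip_width: 0.0939
gripper_force: 0.0
```

>>> jog_arm:
  deltas:
    - {"z": -0.6, "rz": 0.86, "claw": 1}
    - {"z": -0.6, "rz": 0.86, "claw": 1}
    - {"z": -0.6, "rz": 0.86, "claw": 1}
    - {"z": -0.6, "rz": 0.86, "claw": 1}
    - {"z": -0.6, "rz": 0.86, "claw": 1}

```text
validation failed for argument at $.de...
```

>>> jog_arm:
  deltas:
    - {"x": 0, "y": 0, "z": -0.6, "rx": 0, "ry": 0, "rz": 0.86, "claw": 1}
    - {"x": 0, "y": 0, "z": -0.6, "rx": 0, "ry": 0, "rz": 0.86, "claw": 1}
    - {"x": 0, "y": 0, "z": -0.6, "rx": 0, "ry": 0, "rz": 0.86, "claw": 1}
    - {"x": 0, "y": 0, "z": -0.6, "rx": 0, "ry": 0, "rz": 0.86, "claw": 1}
    - {"x": 0, "y": 0, "z": -0.6, "rx": 0, "ry": 0, "rz": 0.86, "claw": 1}
    - {"x": 0.13, "y": -1, "z": -0.2, "rx": 0, "ry": 0, "rz": 0, "claw": 1}
    - {"x": 0.13, "y": -1, "z": -0.2, "rx": 0, "ry": 0, "rz": 0, "claw": 1}
    - {"x": 0.13, "y": -1, "z": -0.2, "rx": 0, "ry": 0, "rz": 0, "claw": 1}
    - {"x": 0.13, "y": -1, "z": -0.2, "rx": 0, "ry": 0, "rz": 0, "claw": 1}
    - {"x": 0.13, "y": -1, "z": -0.2, "rx": 0, "ry": 0, "rz": 0, "claw": 1}
    - {"x": 0.13, "y": -1, "z": -0.2, "rx": 0, "ry": 0, "rz": 0, "claw": 1}
    - {"x": 0.13, "y": -1, "z": -0.2, "rx": 0, "ry": 0, "rz": 0, "claw": 1}
    - {"x": 0.13, "y": -1, "z": -0.2, "rx": 0, "ry": 0, "rz": 0, "claw": 1}
    - {"x": 0.13, "y": -1, "z": -0.2, "rx": 0, "ry": 0, "rz": 0, "claw": 1}
    - {"x": 0.13, "y": -1, "z": -0.2, "rx": 0, "ry": 0, "rz": 0, "claw": 1}
    - {"x": 0.13, "y": -1, "z": -0.2, "rx": 0, "ry": 0, "rz": 0, "claw": 1}

```text
time: 3.2
eef_pos: [0.3091, -0.339, 0.3217]
eef_rot: [[0.938, -0.348, 0.0], [-0.348, -0.938, -0.0], [0.0, 0.0, -1.0]]
force: [0.0, -0.3, 0.1]
grip_width: 0.0939
gripper_force: 0.0
```

>>> jog_arm:
  deltas:
    - {"x": 0.13, "y": -1, "z": -0.2, "rx": 0, "ry": 0, "rz": 0, "claw": 1}
    - {"x": 0.13, "y": -1, "z": -0.2, "rx": 0, "ry": 0, "rz": 0, "claw": 1}
    - {"x": 0.13, "y": -1, "z": -0.2, "rx": 0, "ry": 0, "rz": 0, "claw": 1}
    - {"x": 0.13, "y": -1, "z": -0.2, "rx": 0, "ry": 0, "rz": 0, "claw": 1}
    - {"x": 0.13, "y": -1, "z": -0.2, "rx": 0, "ry": 0, "rz": 0, "claw": 1}
    - {"x": 0.13, "y": -1, "z": -0.2, "rx": 0, "ry": 0, "rz": 0, "claw": 1}
    - {"x": 0.13, "y": -1, "z": -0.2, "rx": 0, "ry": 0, "rz": 0, "claw": 1}
    - {"x": 0.13, "y": -1, "z": -0.2, "rx": 0, "ry": 0, "rz": 0, "claw": 1}
    - {"x": 0.13, "y": -1, "z": 0, "rx": 0, "ry": 0, "rz": 0, "claw": 1}
    - {"x": 0.13, "y": -1, "z": 0, "rx": 0, "ry": 0, "rz": 0, "claw": 1}
    - {"x": 0.13, "y": -1, "z": 0, "rx": 0, "ry": 0, "rz": 0, "claw": 1}
    - {"x": 0.13, "y": -0.8, "z": 0, "rx": 0, "ry": 0, "rz": 0, "claw": 1}
    - {"x": 0, "y": 0, "z": 0, "rx": 0, "ry": 0, "rz": 0, "claw": 1}
    - {"x": 0, "y": 0, "z": 0, "rx": 0, "ry": 0, "rz": 0, "claw": 1}

```text
time: 4.6
eef_pos: [0.4197, -0.13, 0.3535]
eef_rot: [[0.938, -0.347, -0.0], [-0.347, -0.938, -0.001], [-0.0, 0.001, -1.0]]
force: [-0.2, -0.9, 0.7]
grip_width: 0.0936
gripper_force: 0.0
```

```bash
python3 - <<'E'
from h import *
s=state();print(s['eef_pos'],s['eef_rot'].round(3),s['joints'].round(2))
img,d,i=shot('wrist','w2.png'); np.savez('w2.npz',d=d,K=i['camera_matrix'],T=i['cam_to_world'])
for n in ('incubator','door_handle','knob_grip','lane_left','lane_right'):
    for r in nets.tip_of('wrist',n)[:2]: print(n,np.round(r['location']),round(r['score'],2))
E
```

```text
[ 0.41966437 -0.12999175  0.35348588] [[ 0.938 -0.347 -0.   ]
 [-0.347 -0.938 -0.001]
 [-0.     0.001 -1.   ]] [-0.5  -0.17  1.62 -0.    1.69  1.43]
incubator [314.  28.] 0.71
door_handle [280. 110.] 0.59
lane_left [230.  78.] 0.78
lane_right [278.  75.] 0.7
```

View pics/w2.png

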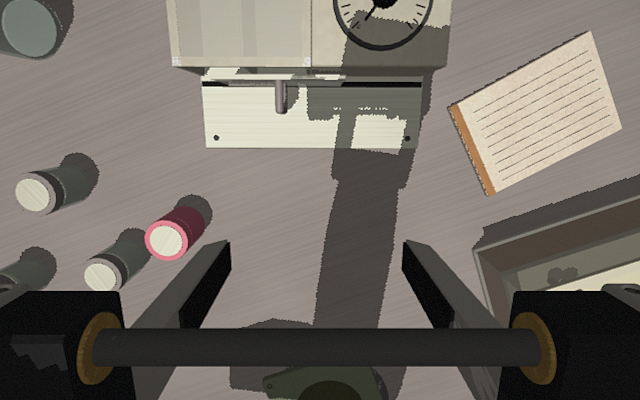

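Wrist view: sill front corners at (206,147) and (418,149), housing top front edge from (172,67) to (446,67), and the handle bar at about (281,111). I'll fit the pose from these.

```bash
python3 - <<'E'
from h import *
f=np.load('w2.npz');i=dict(camera_matrix=f['K'],cam_to_world=f['T']);d=f['d']
for n,u,v,z in (('sFL',206,147.5,.01),('sFR',418,149,.01),('sBL',203.5,80,.01),('sBR',421,82,.01),('hFL',172,67.5,.11),('hFR',446.5,67.5,.11),('part',311,67,.11),('barT',281,111,.099),('barT2',281,111,.041)):
    print(n,onz(i,u,v,z).round(4), p3(i,u,v,d[int(v)-2,int(u)]).round(4))
print(i['cam_to_world'][:3,3])
# edge refine: rows of gray
g=cv2.imread('pics/w2.png',0).astype(int)
print('v profile u=250',g[140:154,250], 'u=385',g[140:154,385]);print(g[60:75,230]);print('u profile v=120',g[120,198:214],g[140,198:214],'R',g[120,412:428])
print('left hous v=40',g[50,160:182],'R',g[50,438:458])
import itertools
def ld(u,v): return p3(i,u,v,d[v,u]).round(4)
for q in ((281,85),(281,95),(281,100),(281,106),(281,109),(281,112),(281,114),(250,79),(270,82),(290,82)):print(q,ld(*q))
E
```

```text
sFL [0.5016 0.0139 0.01  ] [0.5016 0.0134 0.0115]
sFR [ 0.3905 -0.2794  0.01  ] [ 0.3892 -0.2811  0.0028]
sBL [ 0.5884 -0.0227  0.01  ] [ 0.588  -0.0233  0.0126]
sBR [ 0.4793 -0.3093  0.01  ] [ 0.4793 -0.3092  0.0106]
hFL [ 0.5938 -0.0203  0.11  ] [0.621  0.0144 0.001 ]
hFR [ 0.4858 -0.3112  0.11  ] [ 0.4858 -0.3109  0.1107]
part [ 0.5396 -0.1678  0.11  ] [ 0.5402 -0.1679  0.1051]
barT [ 0.5074 -0.1172  0.099 ] [ 0.5072 -0.1177  0.1043]
barT2 [ 0.51   -0.1122  0.041 ] [ 0.5072 -0.1177  0.1043]
[ 0.48807532 -0.15513309  0.53351294]
v profile u=250 [220 221 222 221 222 224 222 186 107 145 144 141 140 138] u=385 [212 215 216 214 214 217 220 215 159 142 146 148 130  57]
[187 187 186 187 186 180 151 173 226 215 214 216 215 218 218]
u profile v=120 [144 147 147 143 143 158 202 225 218 218 218 217 218 218 220 219] [148 150 147 144 146 147 124 156 226 223 221 221 220 221 223 230] R [100 100 101  99 100 101 101  92  66  81 124 156 152 147 149 146]
left hous v=40 [137 139 138 137 136 137 133 134 133 130 148 183 187 186 184 183 186 186
 187 174 154 167] R [ 91  92  90  90  90  90  90  91  85  89 124 141 140 138 136 137 138 136
 136 135]
(281, 85) [ 0.5343 -0.1284  0.103 ]
(281, 95) [ 0.5239 -0.1244  0.1041]
(281, 100) [ 0.5187 -0.1223  0.1038]
(281, 106) [ 0.5124 -0.1198  0.104 ]
(281, 109) [ 0.5093 -0.1185  0.1036]
(281, 112) [ 0.5061 -0.1172  0.1034]
(281, 114) [ 0.5075 -0.108   0.0106]
(250, 79) [ 0.5522 -0.0978  0.1078]
(270, 82) [ 0.546  -0.1147  0.0694]
(290, 82) [ 0.5372 -0.1382  0.0699]
```

```bash
cat >> h.py <<'E'
A=-.361; O=np.array([.606,-.193])
def W(x,y,z): return np.r_[R2(A)@np.array([x,y])+O,z]   # incubator -> world
def I(p): return np.r_[R2(A).T@(np.array(p)[:2]-O),p[2]]
E
python3 -c "
from h import *
units(W(-.1165,.036,.072),down(A)); units(W(-.1165,.036,.13),down(A))"
```

```text
rot units [0.001 0.    0.03 ] then shift units [ 3.982 -2.192 14.072] t 4.9
rot units [0.001 0.    0.03 ] then shift units [ 3.982 -2.192 11.172] t 4.9
```

>>> jog_arm:
  deltas:
    - {"x": 0.4, "y": -0.22, "z": 1, "rx": 0, "ry": 0, "rz": 0.03, "claw": 0.6}
    - {"x": 0.4, "y": -0.22, "z": 1, "rx": 0, "ry": 0, "rz": 0, "claw": 0.6}
    - {"x": 0.4, "y": -0.22, "z": 1, "rx": 0, "ry": 0, "rz": 0, "claw": 0.6}
    - {"x": 0.4, "y": -0.22, "z": 1, "rx": 0, "ry": 0, "rz": 0, "claw": 0.6}
    - {"x": 0.4, "y": -0.22, "z": 1, "rx": 0, "ry": 0, "rz": 0, "claw": 0.6}
    - {"x": 0.4, "y": -0.22, "z": 1, "rx": 0, "ry": 0, "rz": 0, "claw": 0.6}
    - {"x": 0.4, "y": -0.22, "z": 1, "rx": 0, "ry": 0, "rz": 0, "claw": 0.6}
    - {"x": 0.4, "y": -0.22, "z": 1, "rx": 0, "ry": 0, "rz": 0, "claw": 0.6}
    - {"x": 0.4, "y": -0.22, "z": 1, "rx": 0, "ry": 0, "rz": 0, "claw": 0.6}
    - {"x": 0.4, "y": -0.22, "z": 1, "rx": 0, "ry": 0, "rz": 0, "claw": 0.6}
    - {"x": 0, "y": 0, "z": 1, "rx": 0, "ry": 0, "rz": 0, "claw": 0.6}
    - {"x": 0, "y": 0, "z": 1, "rx": 0, "ry": 0, "rz": 0, "claw": 0.6}
    - {"x": 0, "y": 0, "z": 1, "rx": 0, "ry": 0, "rz": 0, "claw": 0.6}
    - {"x": 0, "y": 0, "z": 1, "rx": 0, "ry": 0, "rz": 0, "claw": 0.6}
    - {"x": 0, "y": 0, "z": 0, "rx": 0, "ry": 0, "rz": 0, "claw": 0}
    - {"x": 0, "y": 0, "z": 0, "rx": 0, "ry": 0, "rz": 0, "claw": 0}
    - {"x": 0, "y": 0, "z": 0, "rx": 0, "ry": 0, "rz": 0, "claw": 0}
    - {"x": 0, "y": 0, "z": 0, "rx": 0, "ry": 0, "rz": 0, "claw": 0}
    - {"x": 0, "y": 0, "z": 0, "rx": 0, "ry": 0, "rz": 0, "claw": 0}
    - {"x": 0, "y": 0, "z": 0, "rx": 0, "ry": 0, "rz": 0, "claw": 0}
  squeeze: 12

```text
time: 6.9
eef_pos: [0.5108, -0.1176, 0.0741]
eef_rot: [[0.936, -0.352, 0.001], [-0.352, -0.936, -0.0], [0.001, 0.0, -1.0]]
force: [-0.5, -0.0, -0.2]
grip_width: 0.0121
gripper_force: 0.0
```

>>> jog_arm:
  deltas:
    - {"x": 0, "y": 0, "z": 0, "rx": 0, "ry": 0, "rz": 0, "claw": 0}
    - {"x": 0, "y": 0, "z": 0, "rx": 0, "ry": 0, "rz": 0, "claw": 0}
    - {"x": 0, "y": 0.2, "z": 0, "rx": 0, "ry": 0, "rz": 0, "claw": 0}
    - {"x": 0, "y": 0.5, "z": 0, "rx": 0, "ry": 0, "rz": 0, "claw": 0}
    - {"x": 0, "y": 0.5, "z": 0, "rx": 0, "ry": 0, "rz": 0, "claw": 0}
    - {"x": 0, "y": 0.5, "z": 0, "rx": 0, "ry": 0, "rz": 0, "claw": 0}
    - {"x": 0, "y": 0.5, "z": 0, "rx": 0, "ry": 0, "rz": 0, "claw": 0}
    - {"x": 0, "y": 0.5, "z": 0, "rx": 0, "ry": 0, "rz": 0, "claw": 0}
    - {"x": 0, "y": 0.5, "z": 0, "rx": 0, "ry": 0, "rz": 0, "claw": 0}
    - {"x": 0, "y": 0.5, "z": 0, "rx": 0, "ry": 0, "rz": 0, "claw": 0}
    - {"x": 0, "y": 0.5, "z": 0, "rx": 0, "ry": 0, "rz": 0, "claw": 0}
    - {"x": 0, "y": 0.5, "z": 0, "rx": 0, "ry": 0, "rz": 0, "claw": 0}
    - {"x": 0, "y": 0.4, "z": 0, "rx": 0, "ry": 0, "rz": 0, "claw": 0}
    - {"x": 0, "y": 0.2, "z": 0, "rx": 0, "ry": 0, "rz": 0, "claw": 0}
    - {"x": 0, "y": 0, "z": 0, "rx": 0, "ry": 0, "rz": 0, "claw": 0}
    - {"x": 0, "y": 0, "z": 0, "rx": 0, "ry": 0, "rz": 0, "claw": 0}

```text
time: 8.5
eef_pos: [0.473, -0.2186, 0.074]
eef_rot: [[0.936, -0.353, 0.001], [-0.353, -0.936, -0.003], [0.002, 0.002, -1.0]]
force: [-0.2, -1.6, 5.0]
grip_width: 0.0097
gripper_force: 12.0
```

>>> jog_arm:
  deltas:
    - {"x": 0, "y": 0.2, "z": 0, "rx": 0, "ry": 0, "rz": 0, "claw": 0}
    - {"x": 0, "y": 0.2, "z": 0, "rx": 0, "ry": 0, "rz": 0, "claw": 0}
    - {"x": 0, "y": 0.2, "z": 0, "rx": 0, "ry": 0, "rz": 0, "claw": 0}
    - {"x": 0, "y": 0, "z": 0, "rx": 0, "ry": 0, "rz": 0, "claw": 0}

```text
time: 8.9
eef_pos: [0.4712, -0.2233, 0.0739]
eef_rot: [[0.935, -0.354, 0.006], [-0.354, -0.935, 0.01], [0.002, -0.011, -1.0]]
force: [8.2, 15.3, 6.7]
grip_width: 0.0094
gripper_force: 12.0
```

```bash
cat >> h.py <<'E'
def cloud(i,d):
    vv,uu=np.mgrid[0:400,0:640];K=i['camera_matrix'];T=np.array(i['cam_to_world'])
    return np.stack([(uu-K[0,2])/K[0,0]*d,(vv-K[1,2])/K[1,1]*d,d],-1)@T[:3,:3].T+T[:3,3]
def lids(cam,zt=.08,fn=None):
    img,d,i=shot(cam,fn);P=cloud(i,d)
    m=((abs(P[...,2]-zt)<.008)&(d>0)).astype(np.uint8);n,l,st,ce=cv2.connectedComponentsWithStats(m)
    for k in range(1,n):
        q=P[l==k][:,:2].astype(np.float32)
        if st[k,4]<100: continue
        c,r=cv2.minEnclosingCircle(q)
        if .024<r<.036: print(cam,'lid c',np.round(c,4),'mean',q.mean(0).round(4),'r',round(r,4),'px',ce[k].round(),'rgb',img[l==k].mean(0).round(),'inc',I(np.r_[c,zt]).round(4))
E
python3 -c "
from h import *
lids('top');Y=A+np.pi/2
u=np.array([np.cos(Y),np.sin(Y)]);print(u)
units(np.r_[np.array([.525,.23])-.09*u,.25],down(Y))"
```

```text
top lid c [0.5246 0.2305] mean [0.5242 0.2296] r 0.0303 px [220. 211.] rgb [142. 137. 130.] inc [-0.2258  0.3675  0.08  ]
top lid c [0.4147 0.3698] mean [0.4151 0.3689] r 0.0309 px [168. 252.] rgb [142. 137. 130.] inc [-0.3778  0.459   0.08  ]
top lid c [0.406  0.0945] mean [0.4058 0.0942] r 0.0299 px [270. 254.] rgb [160. 138. 137.] inc [-0.2887  0.1983  0.08  ]
top lid c [0.3885 0.2055] mean [0.3889 0.2052] r 0.0301 px [228. 261.] rgb [147. 144. 138.] inc [-0.3442  0.296   0.08  ]
[0.35320995 0.93554408]
rot units [ -0.051  -0.069 -11.255] then shift units [17.652 -5.489 -8.804] t 8.9
```

>>> jog_arm:
  deltas:
    - {"x": 0, "y": -0.1, "z": 0, "rx": 0, "ry": 0, "rz": 0, "claw": 0.8}
    - {"x": 0, "y": 0, "z": 0, "rx": 0, "ry": 0, "rz": 0, "claw": 0.8}
    - {"x": 0, "y": 0, "z": 0, "rx": 0, "ry": 0, "rz": 0, "claw": 0.8}
    - {"x": 0, "y": 0, "z": -1, "rx": 0, "ry": 0, "rz": 0, "claw": 0.8}
    - {"x": 0, "y": 0, "z": -1, "rx": 0, "ry": 0, "rz": 0, "claw": 1}
    - {"x": 0, "y": 0, "z": -1, "rx": 0, "ry": 0, "rz": 0, "claw": 1}
    - {"x": 0, "y": 0, "z": -1, "rx": 0, "ry": 0, "rz": 0, "claw": 1}
    - {"x": 0, "y": 0, "z": -1, "rx": 0, "ry": 0, "rz": 0, "claw": 1}
    - {"x": 0, "y": 0, "z": -0.3, "rx": 0, "ry": 0, "rz": -0.94, "claw": 1}
    - {"x": 0, "y": 0, "z": -0.3, "rx": 0, "ry": 0, "rz": -0.94, "claw": 1}
    - {"x": 0, "y": 0, "z": -0.3, "rx": 0, "ry": 0, "rz": -0.94, "claw": 1}
    - {"x": 0, "y": 0, "z": -0.3, "rx": 0, "ry": 0, "rz": -0.94, "claw": 1}
    - {"x": 0, "y": 0, "z": -0.3, "rx": 0, "ry": 0, "rz": -0.94, "claw": 1}
    - {"x": 0, "y": 0, "z": -0.3, "rx": 0, "ry": 0, "rz": -0.94, "claw": 1}
    - {"x": 0, "y": 0, "z": -0.3, "rx": 0, "ry": 0, "rz": -0.94, "claw": 1}
    - {"x": 0, "y": 0, "z": -0.3, "rx": 0, "ry": 0, "rz": -0.94, "claw": 1}
    - {"x": 0, "y": 0, "z": -0.3, "rx": 0, "ry": 0, "rz": -0.94, "claw": 1}
    - {"x": 0, "y": 0, "z": -0.3, "rx": 0, "ry": 0, "rz": -0.94, "claw": 1}
    - {"x": 0, "y": 0, "z": -0.3, "rx": 0, "ry": 0, "rz": -0.94, "claw": 1}
    - {"x": 0, "y": 0, "z": -0.3, "rx": 0, "ry": 0, "rz": -0.92, "claw": 1}

```text
time: 10.95
eef_pos: [0.4686, -0.2266, 0.2449]
eef_rot: [[0.347, 0.938, -0.002], [0.938, -0.347, 0.0], [-0.0, -0.002, -1.0]]
force: [-0.2, -0.1, -0.3]
grip_width: 0.0938
gripper_force: 0.0
```

>>> jog_arm:
  deltas:
    - {"x": 1, "y": -0.3, "z": 0, "rx": 0, "ry": 0, "rz": 0, "claw": 1}
    - {"x": 1, "y": -0.3, "z": 0, "rx": 0, "ry": 0, "rz": 0, "claw": 1}
    - {"x": 1, "y": -0.3, "z": 0, "rx": 0, "ry": 0, "rz": 0, "claw": 1}
    - {"x": 1, "y": -0.3, "z": 0, "rx": 0, "ry": 0, "rz": 0, "claw": 1}
    - {"x": 1, "y": -0.3, "z": 0, "rx": 0, "ry": 0, "rz": 0, "claw": 1}
    - {"x": 1, "y": -0.3, "z": 0, "rx": 0, "ry": 0, "rz": 0, "claw": 1}
    - {"x": 1, "y": -0.3, "z": 0, "rx": 0, "ry": 0, "rz": 0, "claw": 1}
    - {"x": 1, "y": -0.3, "z": 0, "rx": 0, "ry": 0, "rz": 0, "claw": 1}
    - {"x": 1, "y": -0.3, "z": 0, "rx": 0, "ry": 0, "rz": 0, "claw": 1}
    - {"x": 1, "y": -0.3, "z": 0, "rx": 0, "ry": 0, "rz": 0, "claw": 1}
    - {"x": 1, "y": -0.3, "z": 0, "rx": 0, "ry": 0, "rz": 0, "claw": 1}
    - {"x": 1, "y": -0.3, "z": 0, "rx": 0, "ry": 0, "rz": 0, "claw": 1}
    - {"x": 1, "y": -0.3, "z": 0, "rx": 0, "ry": 0, "rz": 0, "claw": 1}
    - {"x": 1, "y": -0.3, "z": 0, "rx": 0, "ry": 0, "rz": 0, "claw": 1}
    - {"x": 1, "y": -0.3, "z": 0, "rx": 0, "ry": 0, "rz": 0, "claw": 1}
    - {"x": 1, "y": -0.3, "z": 0, "rx": 0, "ry": 0, "rz": 0, "claw": 1}
    - {"x": 1, "y": -0.3, "z": 0, "rx": 0, "ry": 0, "rz": 0, "claw": 1}
    - {"x": 0.6, "y": -0.3, "z": 0, "rx": 0, "ry": 0, "rz": 0, "claw": 1}
    - {"x": 0, "y": 0, "z": 0, "rx": 0, "ry": 0, "rz": 0, "claw": 1}

```text
time: 12.85
eef_pos: [0.4913, 0.1421, 0.2449]
eef_rot: [[0.349, 0.937, -0.001], [0.937, -0.349, -0.0], [-0.001, -0.001, -1.0]]
force: [-0.4, -0.4, -0.0]
grip_width: 0.0942
gripper_force: 0.0
```

```bash
python3 -c "
from h import *
lids('wrist',fn='w3.png');Y=A+np.pi/2
print(state()['eef_pos'],state()['joints'].round(2))
units([.525,.23,.036],down(Y))"
```

```text
wrist lid c [0.4111 0.3573] mean [0.4098 0.3498] r 0.0269 px [149.   8.] rgb [150. 144. 136.] inc [-0.3767  0.446   0.08  ]
wrist lid c [0.7441 0.1702] mean [0.7633 0.1678] r 0.0354 px [585.  64.] rgb [105. 106.  99.] inc [0.0009 0.3886 0.08  ]
wrist lid c [0.5239 0.2314] mean [0.5241 0.2318] r 0.0299 px [317.  92.] rgb [201. 198. 187.] inc [-0.2267  0.3681  0.08  ]
wrist lid c [0.3878 0.2068] mean [0.3893 0.2073] r 0.0302 px [197. 167.] rgb [189. 183. 171.] inc [-0.3454  0.297   0.08  ]
wrist lid c [0.4049 0.0955] mean [0.4067 0.0969] r 0.0302 px [257. 259.] rgb [204. 163. 158.] inc [-0.29    0.1988  0.08  ]
[0.49148455 0.14126586 0.24495852] [ 0.11  0.04  1.64 -0.    1.46  0.47]
rot units [-0.004  0.009  0.025] then shift units [4.7430e+00 1.0000e-03 1.0448e+01] t 12.9
```

>>> jog_arm:
  deltas:
    - {"x": 0.96, "y": -0.02, "z": 1, "rx": 0, "ry": 0, "rz": 0.02, "claw": 1}
    - {"x": 0.96, "y": -0.02, "z": 1, "rx": 0, "ry": 0, "rz": 0, "claw": 1}
    - {"x": 0.96, "y": -0.02, "z": 1, "rx": 0, "ry": 0, "rz": 0, "claw": 1}
    - {"x": 0.96, "y": -0.01, "z": 1, "rx": 0, "ry": 0, "rz": 0, "claw": 1}
    - {"x": 0.96, "y": 0, "z": 1, "rx": 0, "ry": 0, "rz": 0, "claw": 1}
    - {"x": 0, "y": 0, "z": 1, "rx": 0, "ry": 0, "rz": 0, "claw": 1}
    - {"x": 0, "y": 0, "z": 1, "rx": 0, "ry": 0, "rz": 0, "claw": 1}
    - {"x": 0, "y": 0, "z": 1, "rx": 0, "ry": 0, "rz": 0, "claw": 1}
    - {"x": 0, "y": 0, "z": 1, "rx": 0, "ry": 0, "rz": 0, "claw": 1}
    - {"x": 0, "y": 0, "z": 1, "rx": 0, "ry": 0, "rz": 0, "claw": 1}
    - {"x": 0, "y": 0, "z": 0.45, "rx": 0, "ry": 0, "rz": 0, "claw": 1}
    - {"x": 0, "y": 0, "z": 0, "rx": 0, "ry": 0, "rz": 0, "claw": 0.3}
    - {"x": 0, "y": 0, "z": 0, "rx": 0, "ry": 0, "rz": 0, "claw": 0.3}
    - {"x": 0, "y": 0, "z": 0, "rx": 0, "ry": 0, "rz": 0, "claw": 0.3}
    - {"x": 0, "y": 0, "z": 0, "rx": 0, "ry": 0, "rz": 0, "claw": 0.3}
    - {"x": 0, "y": 0, "z": 0, "rx": 0, "ry": 0, "rz": 0, "claw": 0.3}
    - {"x": 0, "y": 0, "z": 0, "rx": 0, "ry": 0, "rz": 0, "claw": 0.3}
  squeeze: 20

```text
time: 14.6
eef_pos: [0.5251, 0.232, 0.0375]
eef_rot: [[0.353, 0.935, 0.002], [0.935, -0.353, 0.0], [0.001, 0.001, -1.0]]
force: [-0.1, 0.1, 3.3]
grip_width: 0.0596
gripper_force: 20.0
```

```bash
python3 -c "
from h import *
print(state()['grip_width'],state()['gripper_force'])
units(W(-.118,.115,.048),down(A+np.pi/2))"
```

```text
0.059615422084815066 20.0010397285223
rot units [ 0.01  -0.007 -0.001] then shift units [-12.703   5.388  -0.526] t 14.6
```

>>> jog_arm:
  deltas:
    - {"x": 0, "y": 0, "z": -1, "rx": 0, "ry": 0, "rz": 0, "claw": 0.3}
    - {"x": 0, "y": 0, "z": -1, "rx": 0, "ry": 0, "rz": 0, "claw": 0.3}
    - {"x": 0, "y": 0, "z": -1, "rx": 0, "ry": 0, "rz": 0, "claw": 0.3}
    - {"x": 0, "y": 0, "z": -1, "rx": 0, "ry": 0, "rz": 0, "claw": 0.3}
    - {"x": -0.98, "y": 0.4, "z": 0, "rx": 0, "ry": 0, "rz": 0, "claw": 0.3}
    - {"x": -0.98, "y": 0.4, "z": 0, "rx": 0, "ry": 0, "rz": 0, "claw": 0.3}
    - {"x": -0.98, "y": 0.4, "z": 0, "rx": 0, "ry": 0, "rz": 0, "claw": 0.3}
    - {"x": -0.98, "y": 0.4, "z": 0, "rx": 0, "ry": 0, "rz": 0, "claw": 0.3}
    - {"x": -0.98, "y": 0.4, "z": 0, "rx": 0, "ry": 0, "rz": 0, "claw": 0.3}
    - {"x": -0.98, "y": 0.4, "z": 0, "rx": 0, "ry": 0, "rz": 0, "claw": 0.3}
    - {"x": -0.98, "y": 0.4, "z": 0, "rx": 0, "ry": 0, "rz": 0, "claw": 0.3}
    - {"x": -0.98, "y": 0.4, "z": 0, "rx": 0, "ry": 0, "rz": 0, "claw": 0.3}
    - {"x": -0.98, "y": 0.4, "z": 0, "rx": 0, "ry": 0, "rz": 0, "claw": 0.3}
    - {"x": -0.98, "y": 0.4, "z": 0, "rx": 0, "ry": 0, "rz": 0, "claw": 0.3}
    - {"x": -0.98, "y": 0.4, "z": 0, "rx": 0, "ry": 0, "rz": 0, "claw": 0.3}
    - {"x": -0.98, "y": 0.4, "z": 0, "rx": 0, "ry": 0, "rz": 0, "claw": 0.3}
    - {"x": -0.94, "y": 0.4, "z": 0, "rx": 0, "ry": 0, "rz": 0, "claw": 0.3}
    - {"x": 0, "y": 0, "z": 0, "rx": 0, "ry": 0, "rz": 0, "claw": 0.3}
    - {"x": 0, "y": 0, "z": 0, "rx": 0, "ry": 0, "rz": 0, "claw": 0.3}

```text
time: 16.5
eef_pos: [0.5314, -0.0423, 0.1159]
eef_rot: [[0.354, 0.935, -0.001], [0.935, -0.354, 0.001], [0.0, -0.001, -1.0]]
force: [-0.2, 0.6, -1.7]
grip_width: 0.0599
gripper_force: 20.0
```

```bash
python3 -c "
from h import *
print(state()['grip_width'],state()['gripper_force'])
units(W(-.122,.115,.0485),down(A+np.pi/2))"
```

```text
0.059850141856987386 19.99931126832962
rot units [-0.01  -0.004 -0.009] then shift units [0.02  0.051 3.372] t 16.5
```

>>> jog_arm:
  deltas:
    - {"x": 0, "y": 0, "z": 0.9, "rx": 0, "ry": 0, "rz": 0, "claw": 0.3}
    - {"x": 0, "y": 0, "z": 0.9, "rx": 0, "ry": 0, "rz": 0, "claw": 0.3}
    - {"x": 0, "y": 0.05, "z": 0.9, "rx": 0, "ry": 0, "rz": 0, "claw": 0.3}
    - {"x": 0, "y": 0, "z": 0.4, "rx": 0, "ry": 0, "rz": 0, "claw": 0.3}
    - {"x": 0, "y": 0, "z": 0.3, "rx": 0, "ry": 0, "rz": 0, "claw": 0.3}
    - {"x": 0, "y": 0, "z": 0, "rx": 0, "ry": 0, "rz": 0, "claw": 0.3}
    - {"x": 0, "y": 0, "z": 0, "rx": 0, "ry": 0, "rz": 0, "claw": 0.72}
    - {"x": 0, "y": 0, "z": 0, "rx": 0, "ry": 0, "rz": 0, "claw": 0.72}
    - {"x": 0, "y": 0, "z": 0, "rx": 0, "ry": 0, "rz": 0, "claw": 0.72}

```text
time: 17.4
eef_pos: [0.5339, -0.0432, 0.0495]
eef_rot: [[0.354, 0.935, 0.002], [0.935, -0.354, -0.001], [0.0, 0.002, -1.0]]
force: [-0.2, 0.5, -1.4]
grip_width: 0.0678
gripper_force: 0.0
```

>>> jog_arm:
  deltas:
    - {"x": 0, "y": 0, "z": -1, "rx": 0, "ry": 0, "rz": 0, "claw": 0.72}
    - {"x": 0, "y": 0, "z": -1, "rx": 0, "ry": 0, "rz": 0, "claw": 0.72}
    - {"x": 0, "y": 0, "z": -1, "rx": 0, "ry": 0, "rz": 0, "claw": 0.5}
    - {"x": 0, "y": 0, "z": -1, "rx": 0, "ry": 0, "rz": 0, "claw": 0.3}
    - {"x": 0, "y": -1, "z": -1, "rx": 0, "ry": 0, "rz": 0, "claw": 0}
    - {"x": 0, "y": -1, "z": -0.5, "rx": 0, "ry": 0, "rz": 0, "claw": 0}
    - {"x": 0, "y": -1, "z": 0, "rx": 0, "ry": 0, "rz": 0, "claw": 0}
    - {"x": 0, "y": 0, "z": 0, "rx": 0, "ry": 0, "rz": 0.94, "claw": 0}
    - {"x": 0, "y": 0, "z": 0, "rx": 0, "ry": 0, "rz": 0.94, "claw": 0}
    - {"x": 0, "y": 0, "z": 0, "rx": 0, "ry": 0, "rz": 0.94, "claw": 0}
    - {"x": 0, "y": 0, "z": 0, "rx": 0, "ry": 0, "rz": 0.94, "claw": 0}
    - {"x": 0, "y": 0, "z": 0, "rx": 0, "ry": 0, "rz": 0.94, "claw": 0}
    - {"x": 0, "y": 0, "z": 0, "rx": 0, "ry": 0, "rz": 0.94, "claw": 0}
    - {"x": 0, "y": 0, "z": 0, "rx": 0, "ry": 0, "rz": 0.94, "claw": 0}
    - {"x": 0, "y": 0, "z": 0, "rx": 0, "ry": 0, "rz": 0.94, "claw": 0}
    - {"x": 0, "y": 0, "z": 0, "rx": 0, "ry": 0, "rz": 0.94, "claw": 0}
    - {"x": 0, "y": 0, "z": 0, "rx": 0, "ry": 0, "rz": 0.94, "claw": 0}
    - {"x": 0, "y": 0, "z": 0, "rx": 0, "ry": 0, "rz": 0.94, "claw": 0}
    - {"x": 0, "y": 0, "z": 0, "rx": 0, "ry": 0, "rz": 0.91, "claw": 0}

```text
time: 19.3
eef_pos: [0.477, -0.0219, 0.1591]
eef_rot: [[0.933, -0.359, 0.001], [-0.359, -0.933, -0.0], [0.001, -0.0, -1.0]]
force: [-0.2, 0.1, 0.5]
grip_width: 0.0006
gripper_force: 0.0
```

>>> jog_arm:
  deltas:
    - {"x": 0, "y": 0, "z": 0, "rx": 0, "ry": 0.94, "rz": 0, "claw": 0}
    - {"x": 0, "y": 0, "z": 0, "rx": 0, "ry": 0.94, "rz": 0, "claw": 0}
    - {"x": 0, "y": 0, "z": 0, "rx": 0, "ry": 0.94, "rz": 0, "claw": 0}
    - {"x": 0, "y": 0, "z": 0, "rx": 0, "ry": 0.94, "rz": 0, "claw": 0}
    - {"x": 0, "y": 0, "z": 0, "rx": 0, "ry": 0.94, "rz": 0, "claw": 0}
    - {"x": 0, "y": 0, "z": 0, "rx": 0, "ry": 0.93, "rz": 0, "claw": 0}
    - {"x": 0, "y": 0, "z": 0, "rx": 0, "ry": 0, "rz": 0, "claw": 0}

```text
time: 20.0
eef_pos: [0.4717, -0.0223, 0.1537]
eef_rot: [[0.677, -0.355, 0.644], [-0.253, -0.935, -0.25], [0.691, 0.006, -0.723]]
force: [-0.1, -0.2, -1.0]
grip_width: 0.0006
gripper_force: 0.0
```

```bash
cat >> h.py <<'E'
def tilt(th): return down(A)@cv2.Rodrigues(np.array([0,th,0.]))[0]
E
python3 -c "
from h import *
s=state();print(s['joints'].round(2),s['grip_width'],I(s['eef_pos']).round(4))
lids('wrist',.09,'w4.png')
units(W(-.188,.115,.045),tilt(np.radians(45)))"
```

```text
[-0.09 -0.36  2.39 -0.5   0.41  2.22] 0.0005768063163482057 [-0.186   0.1123  0.1537]
wrist lid c [ 0.6013 -0.4431] mean [ 0.5991 -0.4336] r 0.0288 px [629.  50.] rgb [79. 77. 67.] inc [ 0.0839 -0.2356  0.09  ]
wrist lid c [ 0.4892 -0.2761] mean [ 0.488  -0.2782] r 0.0336 px [588. 170.] rgb [97. 94. 87.] inc [-0.0799 -0.119   0.09  ]
wrist lid c [ 0.5339 -0.0426] mean [ 0.5321 -0.0416] r 0.0303 px [313. 212.] rgb [156. 152. 140.] inc [-0.1205  0.1153  0.09  ]
rot units [0.035 0.142 0.008] then shift units [-4.114 -0.104  3.772] t 20.1
```

View pics/w4.png

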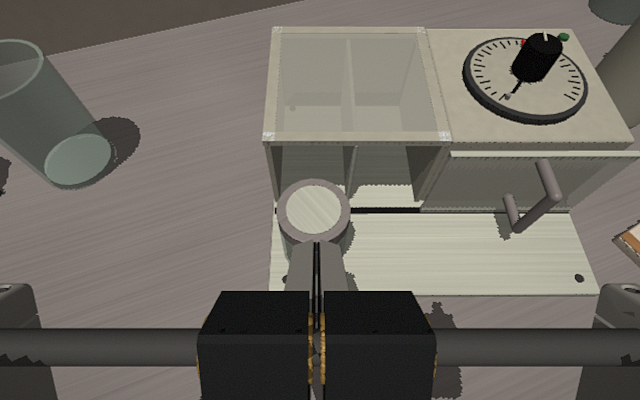

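The picture shows the jar on the sill at (313,212), centred in front of the left lane, with the door open to the right. Now lowering the tilted, closed fingers behind it.

>>> jog_arm:
  deltas:
    - {"x": -0.69, "y": 0, "z": 0.63, "rx": 0, "ry": 0.14, "rz": 0, "claw": 0}
    - {"x": -0.69, "y": 0, "z": 0.63, "rx": 0, "ry": 0, "rz": 0, "claw": 0}
    - {"x": -0.69, "y": 0, "z": 0.63, "rx": 0, "ry": 0, "rz": 0, "claw": 0}
    - {"x": -0.69, "y": 0, "z": 0.63, "rx": 0, "ry": 0, "rz": 0, "claw": 0}
    - {"x": -0.69, "y": 0, "z": 0.63, "rx": 0, "ry": 0, "rz": 0, "claw": 0}
    - {"x": -0.69, "y": 0, "z": 0.63, "rx": 0, "ry": 0, "rz": 0, "claw": 0}
    - {"x": 0, "y": 0, "z": 0, "rx": 0, "ry": 0, "rz": 0, "claw": 0}

```text
time: 20.75
eef_pos: [0.4706, -0.0326, 0.073]
eef_rot: [[0.682, -0.345, 0.645], [-0.254, -0.938, -0.234], [0.686, -0.005, -0.728]]
force: [-0.4, 0.4, -0.8]
grip_width: 0.0005
gripper_force: 0.0
```

```bash
python3 -c "
from h import *
s=state();print(s['joints'].round(2),I(s['eef_pos']).round(4))
units(W(-.05,.115,.045))
units(W(-.05,.115,.045),tilt(np.radians(45)))"
```

```text
[-0.16 -0.13  2.46 -1.11  0.14  2.82] [-0.1833  0.1022  0.073 ]
rot units [0. 0. 0.] then shift units [ 3.896 -0.576  5.596] t 20.8
rot units [-0.065  0.215  0.02 ] then shift units [ 3.725 -0.638  5.705] t 20.8
```

>>> jog_arm:
  deltas:
    - {"x": 0.3, "y": 0, "z": -0.3, "rx": 0, "ry": -0.8, "rz": 0, "claw": 0}
    - {"x": 0, "y": 0, "z": 0, "rx": 0, "ry": -0.8, "rz": 0, "claw": 0}
    - {"x": 0, "y": 0, "z": 0, "rx": 0, "ry": -0.5, "rz": 0, "claw": 0}
    - {"x": 0, "y": 0, "z": 0, "rx": 0, "ry": 0, "rz": 0, "claw": 0}

```text
time: 21.15
eef_pos: [0.4733, -0.0486, 0.0809]
eef_rot: [[0.747, -0.376, 0.548], [-0.288, -0.926, -0.243], [0.599, 0.024, -0.8]]
force: [0.9, 0.3, 1.2]
grip_width: 0.0008
gripper_force: 0.0
```

```bash
python3 -c "
from h import *
s=state();print(s['joints'].round(2),I(s['eef_pos']).round(4))
units(W(-.188,.115,.045),tilt(np.radians(27)))"
```

```text
[-0.18 -0.14  2.37 -0.46  0.32  2.16] [-0.1752  0.0882  0.0809]
rot units [ 0.239 -1.225 -0.061] then shift units [-1.386 -1.338  1.31 ] t 21.1
```

>>> jog_arm:
  deltas:
    - {"x": 0, "y": 0, "z": 0, "rx": 0.12, "ry": -0.62, "rz": -0.03, "claw": 0}
    - {"x": 0, "y": 0, "z": 0, "rx": 0.12, "ry": -0.61, "rz": -0.03, "claw": 0}
    - {"x": -0.4, "y": -0.45, "z": 0, "rx": 0, "ry": 0, "rz": 0, "claw": 0}
    - {"x": -0.4, "y": -0.45, "z": 0, "rx": 0, "ry": 0, "rz": 0, "claw": 0}
    - {"x": -0.3, "y": -0.45, "z": 0.4, "rx": 0, "ry": 0, "rz": 0, "claw": 0}
    - {"x": -0.3, "y": 0, "z": 0.5, "rx": 0, "ry": 0, "rz": 0, "claw": 0}
    - {"x": 0, "y": 0, "z": 0.4, "rx": 0, "ry": 0, "rz": 0, "claw": 0}
    - {"x": 0, "y": 0, "z": 0, "rx": 0, "ry": 0, "rz": 0, "claw": 0}

```text
time: 21.95
eef_pos: [0.466, -0.0196, 0.0401]
eef_rot: [[0.832, -0.356, 0.425], [-0.313, -0.934, -0.17], [0.458, 0.008, -0.889]]
force: [0.3, 0.2, 1.6]
grip_width: 0.0004
gripper_force: 0.0
```

```bash
python3 -c "
from h import *
s=state();print(s['joints'].round(2),I(s['eef_pos']).round(4))
units(W(-.188,.115,.045),tilt(np.radians(27)))
units(W(-.11,.115,.045),tilt(np.radians(27)))"
```

```text
[-0.15 -0.02  2.29 -0.26  0.42  1.99] [-0.1922  0.1127  0.0401]
rot units [ 0.062 -0.031  0.006] then shift units [ 0.299 -0.113 -0.124] t 21.9
rot units [ 0.062 -0.031  0.006] then shift units [ 3.774 -0.113  1.647] t 21.9
```

>>> jog_arm:
  deltas:
    - {"x": 0.3, "y": -0.11, "z": -0.12, "rx": 0.06, "ry": 0, "rz": 0, "claw": 0}
    - {"x": 0.43, "y": 0, "z": 0.22, "rx": 0, "ry": 0, "rz": 0, "claw": 0}
    - {"x": 0.43, "y": 0, "z": 0.22, "rx": 0, "ry": 0, "rz": 0, "claw": 0}
    - {"x": 0.43, "y": 0, "z": 0.22, "rx": 0, "ry": 0, "rz": 0, "claw": 0}
    - {"x": 0.43, "y": 0, "z": 0.22, "rx": 0, "ry": 0, "rz": 0, "claw": 0}
    - {"x": 0.43, "y": 0, "z": 0.22, "rx": 0, "ry": 0, "rz": 0, "claw": 0}
    - {"x": 0.43, "y": 0, "z": 0.22, "rx": 0, "ry": 0, "rz": 0, "claw": 0}
    - {"x": 0.43, "y": 0, "z": 0.22, "rx": 0, "ry": 0, "rz": 0, "claw": 0}
    - {"x": 0.43, "y": 0, "z": 0.22, "rx": 0, "ry": 0, "rz": 0, "claw": 0}
    - {"x": 0, "y": 0, "z": 0, "rx": 0, "ry": 0, "rz": 0, "claw": 0}

```text
time: 22.95
eef_pos: [0.5455, -0.0469, 0.0467]
eef_rot: [[0.83, -0.353, 0.431], [-0.314, -0.936, -0.162], [0.461, -0.001, -0.888]]
force: [0.2, -0.0, -0.0]
grip_width: 0.0004
gripper_force: 0.0
```

```bash
python3 -c "
from h import *
s=state();print(s['joints'].round(2),I(s['eef_pos']).round(4))
lids('wrist',.09,'w5.png')
units(W(-.11,.115,.045),tilt(np.radians(44)))
units(W(-.04,.115,.045),tilt(np.radians(44)))"
```

```text
[-0.2   0.12  2.12 -0.18  0.43  1.88] [-0.1082  0.1153  0.0467]
wrist lid c [ 0.5789 -0.0601] mean [ 0.5692 -0.0565] r 0.0299 px [319. 184.] rgb [157. 152. 140.] inc [-0.0723  0.1148  0.09  ]
rot units [-5.000e-03  2.079e+00 -2.000e-03] then shift units [-0.078  0.013  0.021] t 23.0
rot units [-5.000e-03  2.079e+00 -2.000e-03] then shift units [2.439 0.013 2.453] t 23.0
```

View pics/w5.png

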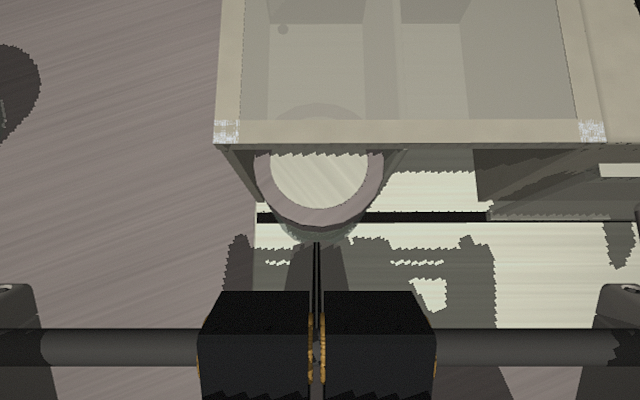

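The jar (319,184) is entering the left lane, centred. Next I increase the tilt and push further.

>>> jog_arm:
  deltas:
    - {"x": 0, "y": 0, "z": 0, "rx": 0, "ry": 0.7, "rz": 0, "claw": 0}
    - {"x": 0, "y": 0, "z": 0, "rx": 0, "ry": 0.7, "rz": 0, "claw": 0}
    - {"x": 0, "y": 0, "z": 0, "rx": 0, "ry": 0.68, "rz": 0, "claw": 0}
    - {"x": 0.35, "y": 0, "z": 0.35, "rx": 0, "ry": 0, "rz": 0, "claw": 0}
    - {"x": 0.35, "y": 0, "z": 0.35, "rx": 0, "ry": 0, "rz": 0, "claw": 0}
    - {"x": 0.35, "y": 0, "z": 0.35, "rx": 0, "ry": 0, "rz": 0, "claw": 0}
    - {"x": 0.35, "y": 0, "z": 0.35, "rx": 0, "ry": 0, "rz": 0, "claw": 0}
    - {"x": 0.35, "y": 0, "z": 0.35, "rx": 0, "ry": 0, "rz": 0, "claw": 0}
    - {"x": 0.35, "y": 0, "z": 0.35, "rx": 0, "ry": 0, "rz": 0, "claw": 0}
    - {"x": 0.3, "y": 0, "z": 0.3, "rx": 0, "ry": 0, "rz": 0, "claw": 0}
    - {"x": 0, "y": 0, "z": 0, "rx": 0, "ry": 0, "rz": 0, "claw": 0}

```text
time: 24.1
eef_pos: [0.6072, -0.082, 0.0412]
eef_rot: [[0.736, -0.37, 0.568], [-0.281, -0.929, -0.241], [0.617, 0.018, -0.787]]
force: [-0.0, 0.3, -0.2]
grip_width: 0.0005
gripper_force: 0.1
```

```bash
python3 -c "
from h import *
s=state();print(s['joints'].round(2),I(s['eef_pos']).round(4), s['force'])
Y=A+np.pi/2;u=np.array([np.cos(Y),np.sin(Y)])
lids('top')
units(W(-.2,.115,.15)); "
```

```text
[-0.21  0.24  2.09 -0.68  0.19  2.36] [-0.0381  0.1043  0.0412] [-0.04186055  0.33985262 -0.22793641]
top lid c [0.4319 0.197 ] mean [0.4323 0.1966] r 0.0303 px [232. 244.] rgb [149. 145. 138.] inc [-0.3006  0.3034  0.08  ]
top lid c [0.4157 0.3698] mean [0.4151 0.3688] r 0.0305 px [168. 252.] rgb [143. 139. 132.] inc [-0.3768  0.4594  0.08  ]
rot units [0. 0. 0.] then shift units [-2.995 -0.288 -9.269] t 24.1
```

>>> jog_arm:
  deltas:
    - {"x": 0, "y": 0, "z": -1, "rx": 0, "ry": 0, "rz": 0, "claw": 0}
    - {"x": 0, "y": 0, "z": -1, "rx": 0, "ry": 0, "rz": 0, "claw": 0}
    - {"x": 0, "y": 0, "z": -1, "rx": 0, "ry": 0, "rz": 0, "claw": 0}
    - {"x": 0, "y": 0, "z": -1, "rx": 0, "ry": 0, "rz": 0, "claw": 0}
    - {"x": 0, "y": 0, "z": -1, "rx": 0, "ry": 0, "rz": 0, "claw": 0}
    - {"x": 0, "y": 0, "z": -1, "rx": 0, "ry": 0, "rz": 0, "claw": 0}
    - {"x": 0, "y": 0, "z": -1, "rx": 0, "ry": -0.9, "rz": 0, "claw": 0}
    - {"x": 0, "y": 0, "z": -1, "rx": 0, "ry": -0.9, "rz": 0, "claw": 0}
    - {"x": 0, "y": 0, "z": 0, "rx": 0, "ry": -0.9, "rz": 0, "claw": 0.5}
    - {"x": 0, "y": 0, "z": 0, "rx": 0, "ry": -0.9, "rz": 0, "claw": 1}
    - {"x": 0, "y": 0, "z": 0, "rx": 0, "ry": -0.9, "rz": 0, "claw": 1}
    - {"x": 0, "y": 0, "z": 0, "rx": 0, "ry": 0, "rz": 0, "claw": 1}

```text
time: 25.35
eef_pos: [0.5202, -0.0449, 0.1685]
eef_rot: [[0.929, -0.37, 0.027], [-0.369, -0.929, -0.031], [0.037, 0.018, -0.999]]
force: [-0.0, 0.4, -0.5]
grip_width: 0.029
gripper_force: 0.0
```

```bash
python3 -c "
from h import *
s=state();print(s['joints'].round(2),s['eef_pos'].round(4))
lids('top')
Y=A+np.pi/2;u=np.array([np.cos(Y),np.sin(Y)])
units(np.r_[np.array([.432,.197])-.07*u,.22],down(Y))
units(s['eef_pos'],down(A))"
```

```text
[-0.24  0.11  1.74 -0.02  1.26  1.72] [ 0.5202 -0.0449  0.1685]
top lid c [0.4323 0.1972] mean [0.4323 0.1966] r 0.03 px [232. 244.] rgb [147. 144. 137.] inc [-0.3003  0.3037  0.08  ]
top lid c [0.415  0.3699] mean [0.4153 0.3688] r 0.0303 px [168. 252.] rgb [142. 138. 131.] inc [-0.3775  0.4591  0.08  ]
rot units [  0.313  -0.099 -11.373] then shift units [ 6.252 -8.299 -2.606] t 25.4
rot units [ 0.136 -0.261 -0.125] then shift units [ 0.097  0.005 -0.03 ] t 25.4
```

>>> jog_arm:
  deltas:
    - {"x": 0, "y": 0, "z": -0.3, "rx": 0.14, "ry": -0.26, "rz": -0.12, "claw": 1}
    - {"x": 0, "y": 0, "z": -0.3, "rx": 0, "ry": 0, "rz": -0.94, "claw": 1}
    - {"x": 0, "y": 0, "z": -0.3, "rx": 0, "ry": 0, "rz": -0.94, "claw": 1}
    - {"x": 0, "y": 0, "z": -0.3, "rx": 0, "ry": 0, "rz": -0.94, "claw": 1}
    - {"x": 0, "y": 0, "z": -0.3, "rx": 0, "ry": 0, "rz": -0.94, "claw": 1}
    - {"x": 0, "y": 0, "z": -0.3, "rx": 0, "ry": 0, "rz": -0.94, "claw": 1}
    - {"x": 0, "y": 0, "z": -0.3, "rx": 0, "ry": 0, "rz": -0.94, "claw": 1}
    - {"x": 0, "y": 0, "z": -0.3, "rx": 0, "ry": 0, "rz": -0.94, "claw": 1}
    - {"x": 0, "y": 0, "z": -0.3, "rx": 0, "ry": 0, "rz": -0.94, "claw": 1}
    - {"x": 0, "y": 0, "z": 0, "rx": 0, "ry": 0, "rz": -0.94, "claw": 1}
    - {"x": 0, "y": 0, "z": 0, "rx": 0, "ry": 0, "rz": -0.94, "claw": 1}
    - {"x": 0, "y": 0, "z": 0, "rx": 0, "ry": 0, "rz": -0.94, "claw": 1}
    - {"x": 0, "y": 0, "z": 0, "rx": 0, "ry": 0, "rz": -0.91, "claw": 1}

```text
time: 26.7
eef_pos: [0.5154, -0.0425, 0.2219]
eef_rot: [[0.348, 0.938, 0.0], [0.938, -0.348, 0.0], [0.0, 0.0, -1.0]]
force: [-0.1, 0.4, -0.5]
grip_width: 0.0941
gripper_force: 0.0
```

>>> jog_arm:
  deltas:
    - {"x": 0.7, "y": -0.92, "z": 0, "rx": 0, "ry": 0, "rz": 0, "claw": 1}
    - {"x": 0.7, "y": -0.92, "z": 0, "rx": 0, "ry": 0, "rz": 0, "claw": 1}
    - {"x": 0.7, "y": -0.92, "z": 0, "rx": 0, "ry": 0, "rz": 0, "claw": 1}
    - {"x": 0.7, "y": -0.92, "z": 0, "rx": 0, "ry": 0, "rz": 0, "claw": 1}
    - {"x": 0.7, "y": -0.92, "z": 0, "rx": 0, "ry": 0, "rz": 0, "claw": 1}
    - {"x": 0.7, "y": -0.92, "z": 0, "rx": 0, "ry": 0, "rz": 0, "claw": 1}
    - {"x": 0.7, "y": -0.92, "z": 0, "rx": 0, "ry": 0, "rz": 0, "claw": 1}
    - {"x": 0.7, "y": -0.92, "z": 0, "rx": 0, "ry": 0, "rz": 0, "claw": 1}
    - {"x": 0.7, "y": -0.92, "z": 0, "rx": 0, "ry": 0, "rz": 0, "claw": 1}
    - {"x": 0, "y": 0, "z": 0, "rx": 0, "ry": 0, "rz": 0, "claw": 1}

```text
time: 27.7
eef_pos: [0.4036, 0.1347, 0.2219]
eef_rot: [[0.349, 0.937, -0.0], [0.937, -0.349, 0.001], [0.001, -0.001, -1.0]]
force: [0.5, -0.1, -0.1]
grip_width: 0.0939
gripper_force: 0.0
```

```bash
python3 -c "
from h import *
s=state();print(s['joints'].round(2),s['eef_pos'].round(4))
lids('wrist')
units([.432,.1975,.0375],down(A+np.pi/2))"
```

```text
[ 0.12 -0.14  1.86  0.    1.42  0.47] [0.4036 0.1347 0.2219]
wrist lid c [0.7076 0.1712] mean [0.6973 0.1743] r 0.0304 px [627.  35.] rgb [109. 117. 107.] inc [-0.0336  0.3766  0.08  ]
wrist lid c [0.4326 0.198 ] mean [0.4326 0.1984] r 0.0299 px [322. 121.] rgb [196. 191. 179.] inc [-0.3003  0.3045  0.08  ]
wrist lid c [0.4053 0.0952] mean [0.4061 0.0967] r 0.0303 px [332. 233.] rgb [107.  83.  82.] inc [-0.2895  0.1988  0.08  ]
rot units [ 0.003 -0.005  0.022] then shift units [3.464 0.15  9.232] t 27.8
```

>>> jog_arm:
  deltas:
    - {"x": 0.88, "y": 0.04, "z": 0.8, "rx": 0, "ry": 0, "rz": 0.02, "claw": 1}
    - {"x": 0.88, "y": 0.04, "z": 0.8, "rx": 0, "ry": 0, "rz": 0, "claw": 1}
    - {"x": 0.88, "y": 0.04, "z": 0.8, "rx": 0, "ry": 0, "rz": 0, "claw": 1}
    - {"x": 0.86, "y": 0.04, "z": 0.8, "rx": 0, "ry": 0, "rz": 0, "claw": 1}
    - {"x": 0, "y": 0, "z": 1, "rx": 0, "ry": 0, "rz": 0, "claw": 1}
    - {"x": 0, "y": 0, "z": 1, "rx": 0, "ry": 0, "rz": 0, "claw": 1}
    - {"x": 0, "y": 0, "z": 1, "rx": 0, "ry": 0, "rz": 0, "claw": 1}
    - {"x": 0, "y": 0, "z": 1, "rx": 0, "ry": 0, "rz": 0, "claw": 1}
    - {"x": 0, "y": 0, "z": 1, "rx": 0, "ry": 0, "rz": 0, "claw": 1}
    - {"x": 0, "y": 0, "z": 1, "rx": 0, "ry": 0, "rz": 0, "claw": 1}
    - {"x": 0, "y": 0, "z": 0.05, "rx": 0, "ry": 0, "rz": 0, "claw": 1}
    - {"x": 0, "y": 0, "z": 0, "rx": 0, "ry": 0, "rz": 0, "claw": 0.3}
    - {"x": 0, "y": 0, "z": 0, "rx": 0, "ry": 0, "rz": 0, "claw": 0.3}
    - {"x": 0, "y": 0, "z": 0, "rx": 0, "ry": 0, "rz": 0, "claw": 0.3}
    - {"x": 0, "y": 0, "z": 0, "rx": 0, "ry": 0, "rz": 0, "claw": 0.3}
    - {"x": 0, "y": 0, "z": 0, "rx": 0, "ry": 0, "rz": 0, "claw": 0.3}
    - {"x": 0, "y": 0, "z": 0, "rx": 0, "ry": 0, "rz": 0, "claw": 0.3}

```text
time: 29.45
eef_pos: [0.4345, 0.1977, 0.0384]
eef_rot: [[0.356, 0.935, -0.0], [0.935, -0.356, 0.001], [0.001, -0.001, -1.0]]
force: [-2.1, 0.7, 6.0]
grip_width: 0.0601
gripper_force: 20.0
```

```bash
python3 -c "
from h import *
print(state()['grip_width'],state()['gripper_force'])
units(W(-.122,.115,.049),down(A+np.pi/2))"
```

```text
0.060054041503557996 20.000841468572617
rot units [-0.006 -0.008 -0.02 ] then shift units [-9.498  8.825 -0.529] t 29.4
```

>>> jog_arm:
  deltas:
    - {"x": 0, "y": 0, "z": -1, "rx": 0, "ry": 0, "rz": 0, "claw": 0.3}
    - {"x": 0, "y": 0, "z": -1, "rx": 0, "ry": 0, "rz": 0, "claw": 0.3}
    - {"x": 0, "y": 0, "z": -1, "rx": 0, "ry": 0, "rz": 0, "claw": 0.3}
    - {"x": 0, "y": 0, "z": -1, "rx": 0, "ry": 0, "rz": 0, "claw": 0.3}
    - {"x": 0, "y": 0.8, "z": -1, "rx": 0, "ry": 0, "rz": -0.02, "claw": 0.3}
    - {"x": -0.95, "y": 0.8, "z": 0, "rx": 0, "ry": 0, "rz": 0, "claw": 0.3}
    - {"x": -0.95, "y": 0.8, "z": 0, "rx": 0, "ry": 0, "rz": 0, "claw": 0.3}
    - {"x": -0.95, "y": 0.8, "z": 0, "rx": 0, "ry": 0, "rz": 0, "claw": 0.3}
    - {"x": -0.95, "y": 0.8, "z": 0, "rx": 0, "ry": 0, "rz": 0, "claw": 0.3}
    - {"x": -0.95, "y": 0.8, "z": 0, "rx": 0, "ry": 0, "rz": 0, "claw": 0.3}
    - {"x": -0.95, "y": 0.8, "z": 0, "rx": 0, "ry": 0, "rz": 0, "claw": 0.3}
    - {"x": -0.95, "y": 0.8, "z": 0, "rx": 0, "ry": 0, "rz": 0, "claw": 0.3}
    - {"x": -0.95, "y": 0.8, "z": 0, "rx": 0, "ry": 0, "rz": 0, "claw": 0.3}
    - {"x": -0.95, "y": 0.8, "z": 0, "rx": 0, "ry": 0, "rz": 0, "claw": 0.3}
    - {"x": -0.95, "y": 0.8, "z": 0, "rx": 0, "ry": 0, "rz": 0, "claw": 0.3}
    - {"x": 0, "y": 0, "z": 0, "rx": 0, "ry": 0, "rz": 0, "claw": 0.3}
    - {"x": 0, "y": 0, "z": 0, "rx": 0, "ry": 0, "rz": 0, "claw": 0.3}

```text
time: 31.15
eef_pos: [0.5312, -0.0427, 0.1366]
eef_rot: [[0.354, 0.935, -0.002], [0.935, -0.354, 0.002], [0.001, -0.003, -1.0]]
force: [0.4, 0.3, -2.2]
grip_width: 0.0601
gripper_force: 20.0
```

```bash
python3 -c "
from h import *
print(state()['grip_width'],state()['gripper_force'])
units(W(-.122,.115,.049),down(A+np.pi/2))"
```

```text
0.0600730538459321 19.999549090862274
rot units [-0.021 -0.005 -0.009] then shift units [0.038 0.051 4.379] t 31.1
```

>>> jog_arm:
  deltas:
    - {"x": 0.04, "y": 0.05, "z": 1, "rx": 0, "ry": 0, "rz": 0, "claw": 0.3}
    - {"x": 0, "y": 0, "z": 1, "rx": 0, "ry": 0, "rz": 0, "claw": 0.3}
    - {"x": 0, "y": 0, "z": 1, "rx": 0, "ry": 0, "rz": 0, "claw": 0.3}
    - {"x": 0, "y": 0, "z": 0.7, "rx": 0, "ry": 0, "rz": 0, "claw": 0.3}
    - {"x": 0, "y": 0, "z": 0.4, "rx": 0, "ry": 0, "rz": 0, "claw": 0.3}
    - {"x": 0, "y": 0, "z": 0.28, "rx": 0, "ry": 0, "rz": 0, "claw": 0.3}
    - {"x": 0, "y": 0, "z": 0, "rx": 0, "ry": 0, "rz": 0, "claw": 0.3}
    - {"x": 0, "y": 0, "z": 0, "rx": 0, "ry": 0, "rz": 0, "claw": 0.72}
    - {"x": 0, "y": 0, "z": 0, "rx": 0, "ry": 0, "rz": 0, "claw": 0.72}
    - {"x": 0, "y": 0, "z": 0, "rx": 0, "ry": 0, "rz": 0, "claw": 0.72}
    - {"x": 0, "y": 0, "z": -1, "rx": 0, "ry": 0, "rz": 0, "claw": 0.72}
    - {"x": 0, "y": 0, "z": -1, "rx": 0, "ry": 0, "rz": 0, "claw": 0.72}
    - {"x": 0, "y": 0, "z": -1, "rx": 0, "ry": 0, "rz": 0, "claw": 0.5}
    - {"x": 0, "y": 0, "z": -1, "rx": 0, "ry": 0, "rz": 0, "claw": 0.3}
    - {"x": 0, "y": -1, "z": -1, "rx": 0, "ry": 0, "rz": 0, "claw": 0}
    - {"x": 0, "y": -1, "z": -0.5, "rx": 0, "ry": 0, "rz": 0, "claw": 0}
    - {"x": 0, "y": -1, "z": 0, "rx": 0, "ry": 0, "rz": 0, "claw": 0}
    - {"x": 0, "y": -0.3, "z": 0, "rx": 0, "ry": 0, "rz": 0, "claw": 0}

```text
time: 32.95
eef_pos: [0.4705, -0.0184, 0.1608]
eef_rot: [[0.353, 0.936, 0.0], [0.936, -0.353, 0.001], [0.001, 0.0, -1.0]]
force: [-0.1, -0.5, -0.6]
grip_width: 0.023
gripper_force: 0.0
```

>>> jog_arm:
  deltas:
    - {"x": 0, "y": 0, "z": 0, "rx": 0, "ry": 0, "rz": 0.94, "claw": 0}
    - {"x": 0, "y": 0, "z": 0, "rx": 0, "ry": 0, "rz": 0.94, "claw": 0}
    - {"x": 0, "y": 0, "z": 0, "rx": 0, "ry": 0, "rz": 0.94, "claw": 0}
    - {"x": 0, "y": 0, "z": 0, "rx": 0, "ry": 0, "rz": 0.94, "claw": 0}
    - {"x": 0, "y": 0, "z": 0, "rx": 0, "ry": 0, "rz": 0.94, "claw": 0}
    - {"x": 0, "y": 0, "z": 0, "rx": 0, "ry": 0, "rz": 0.94, "claw": 0}
    - {"x": 0, "y": 0, "z": 0, "rx": 0, "ry": 0, "rz": 0.94, "claw": 0}
    - {"x": 0, "y": 0, "z": 0, "rx": 0, "ry": 0, "rz": 0.94, "claw": 0}
    - {"x": 0, "y": 0, "z": 0, "rx": 0, "ry": 0, "rz": 0.94, "claw": 0}
    - {"x": 0, "y": 0, "z": 0, "rx": 0, "ry": 0, "rz": 0.94, "claw": 0}
    - {"x": 0, "y": 0, "z": 0, "rx": 0, "ry": 0, "rz": 0.94, "claw": 0}
    - {"x": 0, "y": 0, "z": 0, "rx": 0, "ry": 0, "rz": 0.91, "claw": 0}
    - {"x": 0, "y": 0, "z": 0, "rx": 0, "ry": 0.9, "rz": 0, "claw": 0}
    - {"x": 0, "y": 0, "z": 0, "rx": 0, "ry": 0.9, "rz": 0, "claw": 0}
    - {"x": 0, "y": 0, "z": 0, "rx": 0, "ry": 0.9, "rz": 0, "claw": 0}
    - {"x": 0, "y": 0, "z": 0, "rx": 0, "ry": 0.67, "rz": 0, "claw": 0}
    - {"x": 0, "y": 0, "z": 0, "rx": 0, "ry": 0, "rz": 0, "claw": 0}

```text
time: 34.65
eef_pos: [0.4678, -0.0178, 0.1572]
eef_rot: [[0.837, -0.352, 0.42], [-0.315, -0.936, -0.158], [0.448, 0.0, -0.894]]
force: [0.1, 0.1, -0.3]
grip_width: 0.0002
gripper_force: 0.0
```

```bash
python3 -c "
from h import *
s=state();print(s['joints'].round(2),s['grip_width'],I(s['eef_pos']).round(4))
lids('wrist',.09)
units(W(-.19,.115,.045),tilt(np.radians(27)))"
```

```text
[-0.16 -0.27  2.19 -0.13  0.77  1.85] 0.00018313429625728146 [-0.1912  0.1151  0.1572]
wrist lid c [ 0.5392 -0.1942] mean [ 0.5409 -0.1763] r 0.0331 px [469. 108.] rgb [92. 89. 80.] inc [-0.062  -0.0247  0.09  ]
wrist lid c [ 0.4889 -0.2751] mean [ 0.4889 -0.2741] r 0.0334 px [606. 125.] rgb [92. 90. 83.] inc [-0.0806 -0.1182  0.09  ]
wrist lid c [ 0.5332 -0.0418] mean [ 0.5318 -0.0413] r 0.0301 px [317. 175.] rgb [169. 164. 151.] inc [-0.1215  0.1158  0.09  ]
rot units [-0.004  0.03   0.004] then shift units [-2.637  0.017  5.055] t 34.7
```

>>> jog_arm:
  deltas:
    - {"x": -0.44, "y": 0, "z": 0.84, "rx": 0, "ry": 0, "rz": 0, "claw": 0}
    - {"x": -0.44, "y": 0, "z": 0.84, "rx": 0, "ry": 0, "rz": 0, "claw": 0}
    - {"x": -0.44, "y": 0, "z": 0.84, "rx": 0, "ry": 0, "rz": 0, "claw": 0}
    - {"x": -0.44, "y": 0, "z": 0.84, "rx": 0, "ry": 0, "rz": 0, "claw": 0}
    - {"x": -0.44, "y": 0, "z": 0.84, "rx": 0, "ry": 0, "rz": 0, "claw": 0}
    - {"x": -0.44, "y": 0, "z": 0.84, "rx": 0, "ry": 0, "rz": 0, "claw": 0}
    - {"x": 0, "y": 0, "z": 0, "rx": 0, "ry": 0, "rz": 0, "claw": 0}
    - {"x": 0.43, "y": 0, "z": 0.22, "rx": 0, "ry": 0, "rz": 0, "claw": 0}
    - {"x": 0.43, "y": 0, "z": 0.22, "rx": 0, "ry": 0, "rz": 0, "claw": 0}
    - {"x": 0.43, "y": 0, "z": 0.22, "rx": 0, "ry": 0, "rz": 0, "claw": 0}
    - {"x": 0.43, "y": 0, "z": 0.22, "rx": 0, "ry": 0, "rz": 0, "claw": 0}
    - {"x": 0.43, "y": 0, "z": 0.22, "rx": 0, "ry": 0, "rz": 0, "claw": 0}
    - {"x": 0.43, "y": 0, "z": 0.22, "rx": 0, "ry": 0, "rz": 0, "claw": 0}
    - {"x": 0.43, "y": 0, "z": 0.22, "rx": 0, "ry": 0, "rz": 0, "claw": 0}
    - {"x": 0.43, "y": 0, "z": 0.22, "rx": 0, "ry": 0, "rz": 0, "claw": 0}
    - {"x": 0, "y": 0, "z": 0, "rx": 0, "ry": 0, "rz": 0, "claw": 0}

```text
time: 36.3
eef_pos: [0.5442, -0.0463, 0.0465]
eef_rot: [[0.833, -0.354, 0.425], [-0.315, -0.935, -0.16], [0.454, -0.001, -0.891]]
force: [0.1, -0.1, 0.2]
grip_width: 0.0007
gripper_force: 0.0
```

```bash
python3 -c "
from h import *
s=state();print(s['joints'].round(2),I(s['eef_pos']).round(4))
lids('wrist',.09)
units(W(-.06,.115,.045),tilt(np.radians(36)))"
```

```text
[-0.2   0.12  2.12 -0.17  0.44  1.87] [-0.1097  0.1154  0.0465]
wrist lid c [ 0.5776 -0.0594] mean [ 0.5687 -0.056 ] r 0.03 px [319. 183.] rgb [158. 154. 142.] inc [-0.0738  0.115   0.09  ]
rot units [-0.003  1.132 -0.005] then shift units [2.019 0.018 1.532] t 36.4
```

>>> jog_arm:
  deltas:
    - {"x": 0, "y": 0, "z": 0, "rx": 0, "ry": 0.57, "rz": 0, "claw": 0}
    - {"x": 0, "y": 0, "z": 0, "rx": 0, "ry": 0.56, "rz": 0, "claw": 0}
    - {"x": 0.34, "y": 0, "z": 0.25, "rx": 0, "ry": 0, "rz": 0, "claw": 0}
    - {"x": 0.34, "y": 0, "z": 0.25, "rx": 0, "ry": 0, "rz": 0, "claw": 0}
    - {"x": 0.34, "y": 0, "z": 0.25, "rx": 0, "ry": 0, "rz": 0, "claw": 0}
    - {"x": 0.34, "y": 0, "z": 0.25, "rx": 0, "ry": 0, "rz": 0, "claw": 0}
    - {"x": 0.34, "y": 0, "z": 0.25, "rx": 0, "ry": 0, "rz": 0, "claw": 0}
    - {"x": 0.34, "y": 0, "z": 0.25, "rx": 0, "ry": 0, "rz": 0, "claw": 0}
    - {"x": 0, "y": 0, "z": 0, "rx": 0, "ry": 0, "rz": 0, "claw": 0}

```text
time: 37.25
eef_pos: [0.592, -0.0651, 0.0463]
eef_rot: [[0.759, -0.355, 0.546], [-0.288, -0.935, -0.207], [0.584, 0.0, -0.812]]
force: [-0.4, -1.1, 0.5]
grip_width: 0.0003
gripper_force: 0.0
```

```bash
python3 -c "
from h import *
s=state();print(s['joints'].round(2),I(s['eef_pos']).round(4),s['force'])
lids('top')"
```

```text
[-0.2   0.2   2.11 -0.42  0.24  2.11] [-0.0583  0.1147  0.0463] [-0.36610779 -1.14809693  0.45420996]
top lid c [0.4156 0.3699] mean [0.4154 0.3688] r 0.0304 px [168. 252.] rgb [143. 138. 131.] inc [-0.377   0.4594  0.08  ]
```

>>> jog_arm:
  deltas:
    - {"x": -0.4, "y": 0, "z": -0.6, "rx": 0, "ry": 0, "rz": 0, "claw": 0}
    - {"x": 0, "y": 0, "z": -1, "rx": 0, "ry": 0, "rz": 0, "claw": 0}
    - {"x": 0, "y": 0, "z": -1, "rx": 0, "ry": 0, "rz": 0, "claw": 0}
    - {"x": 0, "y": 0, "z": -1, "rx": 0, "ry": 0, "rz": 0, "claw": 0}
    - {"x": 0, "y": 0, "z": -1, "rx": 0, "ry": 0, "rz": 0, "claw": 0}
    - {"x": 0, "y": 0, "z": -1, "rx": 0, "ry": 0, "rz": 0, "claw": 0}
    - {"x": 0, "y": 0, "z": -1, "rx": 0, "ry": -0.9, "rz": 0, "claw": 0}
    - {"x": 0, "y": 0, "z": -1, "rx": 0, "ry": -0.9, "rz": 0, "claw": 0}
    - {"x": 0, "y": 0, "z": 0, "rx": 0, "ry": -0.9, "rz": 0, "claw": 0.5}
    - {"x": 0, "y": 0, "z": 0, "rx": 0, "ry": -0.9, "rz": 0, "claw": 1}
    - {"x": 0, "y": 0, "z": 0, "rx": 0, "ry": -0.9, "rz": 0, "claw": 1}
    - {"x": 0, "y": 0, "z": 0, "rx": 0, "ry": 0, "rz": 0, "claw": 1}

```text
time: 38.5
eef_pos: [0.5062, -0.0329, 0.1656]
eef_rot: [[0.934, -0.356, -0.007], [-0.356, -0.934, 0.002], [-0.007, 0.001, -1.0]]
force: [-0.5, 0.4, 0.2]
grip_width: 0.029
gripper_force: 0.0
```

```bash
python3 -c "
from h import *
s=state()
Y=A+np.pi/2;u=np.array([np.cos(Y),np.sin(Y)])
units(np.r_[np.array([.4155,.37])-.07*u,.22],down(Y))
units(s['eef_pos'],down(A))"
```

```text
rot units [ -0.033   0.042 -11.271] then shift units [ 13.744 -11.357  -2.722] t 38.5
rot units [ 0.006  0.048 -0.021] then shift units [0. 0. 0.] t 38.5
```

>>> jog_arm:
  deltas:
    - {"x": 0, "y": 0, "z": -0.3, "rx": 0, "ry": 0.05, "rz": -0.94, "claw": 1}
    - {"x": 0, "y": 0, "z": -0.3, "rx": 0, "ry": 0, "rz": -0.94, "claw": 1}
    - {"x": 0, "y": 0, "z": -0.3, "rx": 0, "ry": 0, "rz": -0.94, "claw": 1}
    - {"x": 0, "y": 0, "z": -0.3, "rx": 0, "ry": 0, "rz": -0.94, "claw": 1}
    - {"x": 0, "y": 0, "z": -0.3, "rx": 0, "ry": 0, "rz": -0.94, "claw": 1}
    - {"x": 0, "y": 0, "z": -0.3, "rx": 0, "ry": 0, "rz": -0.94, "claw": 1}
    - {"x": 0, "y": 0, "z": -0.3, "rx": 0, "ry": 0, "rz": -0.94, "claw": 1}
    - {"x": 0, "y": 0, "z": -0.3, "rx": 0, "ry": 0, "rz": -0.94, "claw": 1}
    - {"x": 0, "y": 0, "z": -0.3, "rx": 0, "ry": 0, "rz": -0.94, "claw": 1}
    - {"x": 0, "y": 0, "z": 0, "rx": 0, "ry": 0, "rz": -0.94, "claw": 1}
    - {"x": 0, "y": 0, "z": 0, "rx": 0, "ry": 0, "rz": -0.94, "claw": 1}
    - {"x": 0, "y": 0, "z": 0, "rx": 0, "ry": 0, "rz": -0.93, "claw": 1}

```text
time: 39.7
eef_pos: [0.5023, -0.0309, 0.2195]
eef_rot: [[0.347, 0.938, 0.001], [0.938, -0.347, -0.001], [-0.001, 0.001, -1.0]]
force: [0.6, 0.2, 0.4]
grip_width: 0.094
gripper_force: 0.0
```

>>> jog_arm:
  deltas:
    - {"x": 0.98, "y": -0.81, "z": 0, "rx": 0, "ry": 0, "rz": 0, "claw": 1}
    - {"x": 0.98, "y": -0.81, "z": 0, "rx": 0, "ry": 0, "rz": 0, "claw": 1}
    - {"x": 0.98, "y": -0.81, "z": 0, "rx": 0, "ry": 0, "rz": 0, "claw": 1}
    - {"x": 0.98, "y": -0.81, "z": 0, "rx": 0, "ry": 0, "rz": 0, "claw": 1}
    - {"x": 0.98, "y": -0.81, "z": 0, "rx": 0, "ry": 0, "rz": 0, "claw": 1}
    - {"x": 0.98, "y": -0.81, "z": 0, "rx": 0, "ry": 0, "rz": 0, "claw": 1}
    - {"x": 0.98, "y": -0.81, "z": 0, "rx": 0, "ry": 0, "rz": 0, "claw": 1}
    - {"x": 0.98, "y": -0.81, "z": 0, "rx": 0, "ry": 0, "rz": 0, "claw": 1}
    - {"x": 0.98, "y": -0.81, "z": 0, "rx": 0, "ry": 0, "rz": 0, "claw": 1}
    - {"x": 0.98, "y": -0.81, "z": 0, "rx": 0, "ry": 0, "rz": 0, "claw": 1}
    - {"x": 0.98, "y": -0.81, "z": 0, "rx": 0, "ry": 0, "rz": 0, "claw": 1}
    - {"x": 0.98, "y": -0.81, "z": 0, "rx": 0, "ry": 0, "rz": 0, "claw": 1}
    - {"x": 0.98, "y": -0.81, "z": 0, "rx": 0, "ry": 0, "rz": 0, "claw": 1}
    - {"x": 0.98, "y": -0.81, "z": 0, "rx": 0, "ry": 0, "rz": 0, "claw": 1}
    - {"x": 0, "y": 0, "z": 0, "rx": 0, "ry": 0, "rz": 0, "claw": 1}

```text
time: 41.2
eef_pos: [0.3855, 0.3072, 0.2195]
eef_rot: [[0.348, 0.937, 0.0], [0.937, -0.348, 0.001], [0.001, -0.0, -1.0]]
force: [0.0, -0.6, -0.3]
grip_width: 0.0938
gripper_force: 0.0
```

```bash
python3 -c "
from h import *
lids('wrist');lids('top',fn='top2.png')
a=cv2.imread('pics/top2.png');cv2.imwrite('pics/c2.png',cv2.resize(a[115:265,290:450],None,fx=3.5,fy=3.5,interpolation=cv2.INTER_CUBIC))
units([.4155,.370,.0375],down(A+np.pi/2))"
```

```text
wrist lid c [0.4152 0.3704] mean [0.4153 0.371 ] r 0.03 px [323. 120.] rgb [193. 189. 176.] inc [-0.3775  0.4597  0.08  ]
wrist lid c [0.4043 0.0935] mean [0.4017 0.0874] r 0.0299 px [402. 379.] rgb [140. 113. 109.] inc [-0.2899  0.1968  0.08  ]
top lid c [0.406  0.0943] mean [0.4058 0.0942] r 0.0299 px [270. 254.] rgb [111.  90.  90.] inc [-0.2885  0.1981  0.08  ]
rot units [0.002 0.004 0.021] then shift units [3.545 0.205 9.096] t 41.3
```

View pics/c2.png

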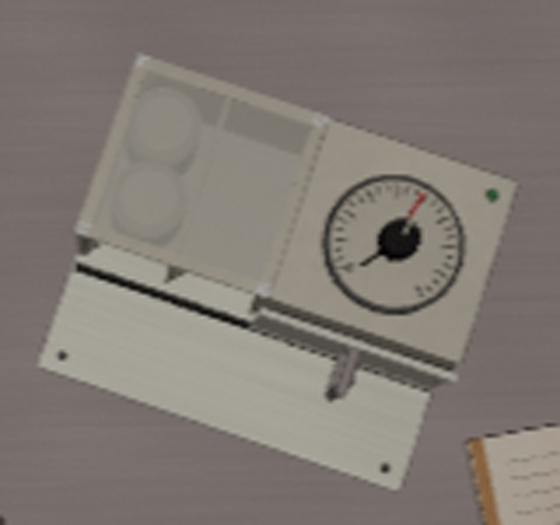

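The crop shows two jars one behind the other in the left lane, at crop (162,130) and (150,200), clear of the door line. Now the third jar.

>>> jog_arm:
  deltas:
    - {"x": 0.89, "y": 0.04, "z": 0.8, "rx": 0, "ry": 0, "rz": 0.02, "claw": 1}
    - {"x": 0.89, "y": 0.04, "z": 0.8, "rx": 0, "ry": 0, "rz": 0, "claw": 1}
    - {"x": 0.89, "y": 0.04, "z": 0.8, "rx": 0, "ry": 0, "rz": 0, "claw": 1}
    - {"x": 0.88, "y": 0.04, "z": 0.8, "rx": 0, "ry": 0, "rz": 0, "claw": 1}
    - {"x": 0, "y": 0.04, "z": 1, "rx": 0, "ry": 0, "rz": 0, "claw": 1}
    - {"x": 0, "y": 0, "z": 1, "rx": 0, "ry": 0, "rz": 0, "claw": 1}
    - {"x": 0, "y": 0, "z": 1, "rx": 0, "ry": 0, "rz": 0, "claw": 1}
    - {"x": 0, "y": 0, "z": 1, "rx": 0, "ry": 0, "rz": 0, "claw": 1}
    - {"x": 0, "y": 0, "z": 1, "rx": 0, "ry": 0, "rz": 0, "claw": 1}
    - {"x": 0, "y": 0, "z": 0.9, "rx": 0, "ry": 0, "rz": 0, "claw": 1}
    - {"x": 0, "y": 0, "z": 0, "rx": 0, "ry": 0, "rz": 0, "claw": 1}
    - {"x": 0, "y": 0, "z": 0, "rx": 0, "ry": 0, "rz": 0, "claw": 0.3}
    - {"x": 0, "y": 0, "z": 0, "rx": 0, "ry": 0, "rz": 0, "claw": 0.3}
    - {"x": 0, "y": 0, "z": 0, "rx": 0, "ry": 0, "rz": 0, "claw": 0.3}
    - {"x": 0, "y": 0, "z": 0, "rx": 0, "ry": 0, "rz": 0, "claw": 0.3}
    - {"x": 0, "y": 0, "z": 0, "rx": 0, "ry": 0, "rz": 0, "claw": 0.3}
    - {"x": 0, "y": 0, "z": 0, "rx": 0, "ry": 0, "rz": 0, "claw": 0.3}

```text
time: 43.0
eef_pos: [0.4164, 0.3707, 0.0383]
eef_rot: [[0.355, 0.935, -0.0], [0.935, -0.355, 0.0], [0.0, -0.0, -1.0]]
force: [-1.2, -0.1, 3.4]
grip_width: 0.0596
gripper_force: 20.0
```

```bash
python3 -c "
from h import *
print(state()['grip_width'],state()['gripper_force'])
units(W(-.122,.041,.049),down(A+np.pi/2))"
```

```text
0.05956316561351182 20.000557601451874
rot units [-0.003 -0.002 -0.011] then shift units [-20.97   12.725  -0.535] t 43.0
```

>>> jog_arm:
  deltas:
    - {"x": 0, "y": 0, "z": -1, "rx": 0, "ry": 0, "rz": 0, "claw": 0.3}
    - {"x": 0, "y": 0, "z": -1, "rx": 0, "ry": 0, "rz": 0, "claw": 0.3}
    - {"x": 0, "y": 0, "z": -1, "rx": 0, "ry": 0, "rz": 0, "claw": 0.3}
    - {"x": 0, "y": 0, "z": -1, "rx": 0, "ry": 0, "rz": 0, "claw": 0.3}
    - {"x": 0, "y": 0, "z": -1, "rx": 0, "ry": 0, "rz": 0, "claw": 0.3}
    - {"x": -1, "y": 0.6, "z": 0, "rx": 0, "ry": 0, "rz": 0, "claw": 0.3}
    - {"x": -1, "y": 0.6, "z": 0, "rx": 0, "ry": 0, "rz": 0, "claw": 0.3}
    - {"x": -1, "y": 0.6, "z": 0, "rx": 0, "ry": 0, "rz": 0, "claw": 0.3}
    - {"x": -1, "y": 0.6, "z": 0, "rx": 0, "ry": 0, "rz": 0, "claw": 0.3}
    - {"x": -1, "y": 0.6, "z": 0, "rx": 0, "ry": 0, "rz": 0, "claw": 0.3}
    - {"x": -1, "y": 0.6, "z": 0, "rx": 0, "ry": 0, "rz": 0, "claw": 0.3}
    - {"x": -1, "y": 0.6, "z": 0, "rx": 0, "ry": 0, "rz": 0, "claw": 0.3}
    - {"x": -1, "y": 0.6, "z": 0, "rx": 0, "ry": 0, "rz": 0, "claw": 0.3}
    - {"x": -1, "y": 0.6, "z": 0, "rx": 0, "ry": 0, "rz": 0, "claw": 0.3}
    - {"x": -1, "y": 0.6, "z": 0, "rx": 0, "ry": 0, "rz": 0, "claw": 0.3}
    - {"x": -1, "y": 0.6, "z": 0, "rx": 0, "ry": 0, "rz": 0, "claw": 0.3}
    - {"x": -1, "y": 0.6, "z": 0, "rx": 0, "ry": 0, "rz": 0, "claw": 0.3}
    - {"x": -1, "y": 0.6, "z": 0, "rx": 0, "ry": 0, "rz": 0, "claw": 0.3}
    - {"x": -1, "y": 0.6, "z": 0, "rx": 0, "ry": 0, "rz": 0, "claw": 0.3}
    - {"x": -1, "y": 0.6, "z": 0, "rx": 0, "ry": 0, "rz": 0, "claw": 0.3}

```text
time: 45.0
eef_pos: [0.4775, 0.0251, 0.1369]
eef_rot: [[0.354, 0.935, -0.002], [0.935, -0.354, -0.0], [-0.001, -0.002, -1.0]]
force: [-0.5, 0.4, -1.4]
grip_width: 0.0598
gripper_force: 20.0
```

>>> jog_arm:
  deltas:
    - {"x": -1, "y": 0.6, "z": 0, "rx": 0, "ry": 0, "rz": 0, "claw": 0.3}
    - {"x": -1, "y": 0.6, "z": 0, "rx": 0, "ry": 0, "rz": 0, "claw": 0.3}
    - {"x": -1, "y": 0.6, "z": 0, "rx": 0, "ry": 0, "rz": 0, "claw": 0.3}
    - {"x": -1, "y": 0.6, "z": 0, "rx": 0, "ry": 0, "rz": 0, "claw": 0.3}
    - {"x": -1, "y": 0.6, "z": 0, "rx": 0, "ry": 0, "rz": 0, "claw": 0.3}
    - {"x": -0.95, "y": 0.6, "z": 0, "rx": 0, "ry": 0, "rz": 0, "claw": 0.3}
    - {"x": 0, "y": 0, "z": 0, "rx": 0, "ry": 0, "rz": 0, "claw": 0.3}
    - {"x": 0, "y": 0, "z": 0, "rx": 0, "ry": 0, "rz": 0, "claw": 0.3}

```text
time: 45.8
eef_pos: [0.5025, -0.1106, 0.1368]
eef_rot: [[0.356, 0.935, -0.003], [0.935, -0.356, 0.001], [-0.0, -0.003, -1.0]]
force: [0.3, 0.5, -2.7]
grip_width: 0.0599
gripper_force: 20.0
```

```bash
python3 -c "
from h import *
print(state()['grip_width'],state()['gripper_force'])
units(W(-.122,.041,.049),down(A+np.pi/2))"
```

```text
0.05992794248821247 19.999709576368332
rot units [-0.019  0.001 -0.019] then shift units [0.024 0.195 4.392] t 45.8
```

>>> jog_arm:
  deltas:
    - {"x": 0.03, "y": 0.18, "z": 1, "rx": 0, "ry": 0, "rz": -0.02, "claw": 0.3}
    - {"x": 0, "y": 0, "z": 1, "rx": 0, "ry": 0, "rz": 0, "claw": 0.3}
    - {"x": 0, "y": 0, "z": 1, "rx": 0, "ry": 0, "rz": 0, "claw": 0.3}
    - {"x": 0, "y": 0, "z": 0.7, "rx": 0, "ry": 0, "rz": 0, "claw": 0.3}
    - {"x": 0, "y": 0, "z": 0.4, "rx": 0, "ry": 0, "rz": 0, "claw": 0.3}
    - {"x": 0, "y": 0, "z": 0.28, "rx": 0, "ry": 0, "rz": 0, "claw": 0.3}
    - {"x": 0, "y": 0, "z": 0, "rx": 0, "ry": 0, "rz": 0, "claw": 0.3}
    - {"x": 0, "y": 0, "z": 0, "rx": 0, "ry": 0, "rz": 0, "claw": 0.72}
    - {"x": 0, "y": 0, "z": 0, "rx": 0, "ry": 0, "rz": 0, "claw": 0.72}
    - {"x": 0, "y": 0, "z": 0, "rx": 0, "ry": 0, "rz": 0, "claw": 0.72}
    - {"x": 0, "y": 0, "z": -1, "rx": 0, "ry": 0, "rz": 0, "claw": 0.72}
    - {"x": 0, "y": 0, "z": -1, "rx": 0, "ry": 0, "rz": 0, "claw": 0.72}
    - {"x": 0, "y": 0, "z": -1, "rx": 0, "ry": 0, "rz": 0, "claw": 0.5}
    - {"x": 0, "y": 0, "z": -1, "rx": 0, "ry": 0, "rz": 0, "claw": 0.3}
    - {"x": 0, "y": -1, "z": -1, "rx": 0, "ry": 0, "rz": 0, "claw": 0}
    - {"x": 0, "y": -1, "z": -0.5, "rx": 0, "ry": 0, "rz": 0, "claw": 0}
    - {"x": 0, "y": -1, "z": 0, "rx": 0, "ry": 0, "rz": 0, "claw": 0}
    - {"x": 0, "y": -0.3, "z": 0, "rx": 0, "ry": 0, "rz": 0, "claw": 0}

```text
time: 47.6
eef_pos: [0.4441, -0.0879, 0.1608]
eef_rot: [[0.352, 0.936, 0.0], [0.936, -0.352, -0.001], [-0.001, 0.0, -1.0]]
force: [0.5, -0.3, -0.7]
grip_width: 0.0232
gripper_force: 0.0
```

>>> jog_arm:
  deltas:
    - {"x": 0, "y": 0, "z": 0, "rx": 0, "ry": 0, "rz": 0.94, "claw": 0}
    - {"x": 0, "y": 0, "z": 0, "rx": 0, "ry": 0, "rz": 0.94, "claw": 0}
    - {"x": 0, "y": 0, "z": 0, "rx": 0, "ry": 0, "rz": 0.94, "claw": 0}
    - {"x": 0, "y": 0, "z": 0, "rx": 0, "ry": 0, "rz": 0.94, "claw": 0}
    - {"x": 0, "y": 0, "z": 0, "rx": 0, "ry": 0, "rz": 0.94, "claw": 0}
    - {"x": 0, "y": 0, "z": 0, "rx": 0, "ry": 0, "rz": 0.94, "claw": 0}
    - {"x": 0, "y": 0, "z": 0, "rx": 0, "ry": 0, "rz": 0.94, "claw": 0}
    - {"x": 0, "y": 0, "z": 0, "rx": 0, "ry": 0, "rz": 0.94, "claw": 0}
    - {"x": 0, "y": 0, "z": 0, "rx": 0, "ry": 0, "rz": 0.94, "claw": 0}
    - {"x": 0, "y": 0, "z": 0, "rx": 0, "ry": 0, "rz": 0.94, "claw": 0}
    - {"x": 0, "y": 0, "z": 0, "rx": 0, "ry": 0, "rz": 0.94, "claw": 0}
    - {"x": 0, "y": 0, "z": 0, "rx": 0, "ry": 0, "rz": 0.91, "claw": 0}
    - {"x": 0, "y": 0, "z": 0, "rx": 0, "ry": 0.9, "rz": 0, "claw": 0}
    - {"x": 0, "y": 0, "z": 0, "rx": 0, "ry": 0.9, "rz": 0, "claw": 0}
    - {"x": 0, "y": 0, "z": 0, "rx": 0, "ry": 0.9, "rz": 0, "claw": 0}
    - {"x": 0, "y": 0, "z": 0, "rx": 0, "ry": 0.67, "rz": 0, "claw": 0}
    - {"x": 0, "y": 0, "z": 0, "rx": 0, "ry": 0, "rz": 0, "claw": 0}

```text
time: 49.3
eef_pos: [0.4415, -0.0867, 0.1571]
eef_rot: [[0.837, -0.352, 0.42], [-0.314, -0.936, -0.158], [0.449, 0.0, -0.894]]
force: [-0.8, -0.0, -0.6]
grip_width: 0.0004
gripper_force: 0.0
```

```bash
python3 -c "
from h import *
s=state();print(s['joints'].round(2),s['grip_width'],I(s['eef_pos']).round(4))
lids('wrist',.09)
units(W(-.19,.041,.045),tilt(np.radians(27)))"
```

```text
[-0.4  -0.35  2.24  0.03  0.78  1.52] 0.00042675569568922716 [-0.1914  0.0413  0.1571]
wrist lid c [ 0.5391 -0.194 ] mean [ 0.5389 -0.1803] r 0.032 px [383. 108.] rgb [95. 92. 82.] inc [-0.0623 -0.0246  0.09  ]
wrist lid c [ 0.4891 -0.2752] mean [ 0.4882 -0.2764] r 0.0354 px [516. 125.] rgb [94. 91. 84.] inc [-0.0804 -0.1182  0.09  ]
wrist lid c [ 0.507  -0.1114] mean [ 0.5056 -0.1108] r 0.03 px [317. 174.] rgb [168. 163. 151.] inc [-0.1214  0.0414  0.09  ]
wrist lid c [0.412  0.0919] mean [0.4173 0.09  ] r 0.0286 px [ 97. 384.] rgb [190. 160. 153.] inc [-0.2821  0.198   0.09  ]
rot units [0.    0.028 0.009] then shift units [-2.634  0.006  5.062] t 49.4
```

>>> jog_arm:
  deltas:
    - {"x": -0.44, "y": 0, "z": 0.84, "rx": 0, "ry": 0, "rz": 0, "claw": 0}
    - {"x": -0.44, "y": 0, "z": 0.84, "rx": 0, "ry": 0, "rz": 0, "claw": 0}
    - {"x": -0.44, "y": 0, "z": 0.84, "rx": 0, "ry": 0, "rz": 0, "claw": 0}
    - {"x": -0.44, "y": 0, "z": 0.84, "rx": 0, "ry": 0, "rz": 0, "claw": 0}
    - {"x": -0.44, "y": 0, "z": 0.84, "rx": 0, "ry": 0, "rz": 0, "claw": 0}
    - {"x": -0.44, "y": 0, "z": 0.84, "rx": 0, "ry": 0, "rz": 0, "claw": 0}
    - {"x": 0, "y": 0, "z": 0, "rx": 0, "ry": 0, "rz": 0, "claw": 0}
    - {"x": 0.43, "y": 0, "z": 0.22, "rx": 0, "ry": 0, "rz": 0, "claw": 0}
    - {"x": 0.43, "y": 0, "z": 0.22, "rx": 0, "ry": 0, "rz": 0, "claw": 0}
    - {"x": 0.43, "y": 0, "z": 0.22, "rx": 0, "ry": 0, "rz": 0, "claw": 0}
    - {"x": 0.43, "y": 0, "z": 0.22, "rx": 0, "ry": 0, "rz": 0, "claw": 0}
    - {"x": 0.43, "y": 0, "z": 0.22, "rx": 0, "ry": 0, "rz": 0, "claw": 0}
    - {"x": 0.43, "y": 0, "z": 0.22, "rx": 0, "ry": 0, "rz": 0, "claw": 0}
    - {"x": 0.43, "y": 0, "z": 0.22, "rx": 0, "ry": 0, "rz": 0, "claw": 0}
    - {"x": 0.43, "y": 0, "z": 0.22, "rx": 0, "ry": 0, "rz": 0, "claw": 0}
    - {"x": 0, "y": 0, "z": 0, "rx": 0, "ry": 0, "rz": 0, "claw": 0}

```text
time: 50.95
eef_pos: [0.5177, -0.1159, 0.0466]
eef_rot: [[0.834, -0.352, 0.425], [-0.314, -0.936, -0.161], [0.454, 0.001, -0.891]]
force: [-0.9, -0.2, 0.1]
grip_width: 0.0005
gripper_force: 0.0
```

```bash
python3 -c "
from h import *
s=state();print(s['joints'].round(2),I(s['eef_pos']).round(4))
lids('wrist',.09)
units(W(-.05,.041,.045),tilt(np.radians(38)))"
```

```text
[-0.39  0.08  2.17  0.03  0.43  1.51] [-0.1099  0.041   0.0466]
wrist lid c [ 0.5516 -0.1278] mean [ 0.5428 -0.1245] r 0.0299 px [316. 182.] rgb [157. 152. 141.] inc [-0.0739  0.0418  0.09  ]
rot units [-0.     1.38   0.009] then shift units [2.36e+00 2.00e-03 1.92e+00] t 51.0
```

>>> jog_arm:
  deltas:
    - {"x": 0, "y": 0, "z": 0, "rx": 0, "ry": 0.7, "rz": 0, "claw": 0}
    - {"x": 0, "y": 0, "z": 0, "rx": 0, "ry": 0.68, "rz": 0, "claw": 0}
    - {"x": 0.35, "y": 0, "z": 0.28, "rx": 0, "ry": 0, "rz": 0, "claw": 0}
    - {"x": 0.35, "y": 0, "z": 0.28, "rx": 0, "ry": 0, "rz": 0, "claw": 0}
    - {"x": 0.35, "y": 0, "z": 0.28, "rx": 0, "ry": 0, "rz": 0, "claw": 0}
    - {"x": 0.35, "y": 0, "z": 0.28, "rx": 0, "ry": 0, "rz": 0, "claw": 0}
    - {"x": 0.35, "y": 0, "z": 0.28, "rx": 0, "ry": 0, "rz": 0, "claw": 0}
    - {"x": 0.35, "y": 0, "z": 0.28, "rx": 0, "ry": 0, "rz": 0, "claw": 0}
    - {"x": 0.35, "y": 0, "z": 0.28, "rx": 0, "ry": 0, "rz": 0, "claw": 0}
    - {"x": 0.3, "y": 0, "z": 0.24, "rx": 0, "ry": 0, "rz": 0, "claw": 0}
    - {"x": 0, "y": 0, "z": 0, "rx": 0, "ry": 0, "rz": 0, "claw": 0}

```text
time: 52.1
eef_pos: [0.5834, -0.1406, 0.0458]
eef_rot: [[0.737, -0.352, 0.577], [-0.277, -0.936, -0.218], [0.616, 0.001, -0.787]]
force: [-0.1, -1.0, -0.7]
grip_width: 0.0008
gripper_force: 0.0
```

>>> jog_arm:
  deltas:
    - {"x": -0.3, "y": 0, "z": -0.5, "rx": 0, "ry": 0, "rz": 0, "claw": 0}
    - {"x": 0, "y": 0, "z": -1, "rx": 0, "ry": 0, "rz": 0, "claw": 0}
    - {"x": 0, "y": 0, "z": -1, "rx": 0, "ry": 0, "rz": 0, "claw": 0}
    - {"x": 0, "y": 0, "z": -1, "rx": 0, "ry": 0, "rz": 0, "claw": 0}
    - {"x": 0, "y": 0, "z": -1, "rx": 0, "ry": 0, "rz": 0, "claw": 0}
    - {"x": 0, "y": 0, "z": -1, "rx": 0, "ry": 0, "rz": 0, "claw": 0}
    - {"x": 0, "y": 0, "z": -1, "rx": 0, "ry": -0.9, "rz": 0, "claw": 0}
    - {"x": 0, "y": 0, "z": -1, "rx": 0, "ry": -0.9, "rz": 0, "claw": 0}
    - {"x": 0, "y": 0, "z": 0, "rx": 0, "ry": -0.9, "rz": 0, "claw": 0.5}
    - {"x": 0, "y": 0, "z": 0, "rx": 0, "ry": -0.9, "rz": 0, "claw": 0.6}
    - {"x": 0, "y": 0, "z": 0, "rx": 0, "ry": -0.9, "rz": 0, "claw": 0.6}
    - {"x": 0, "y": 0, "z": 0, "rx": 0, "ry": -0.2, "rz": 0, "claw": 0.6}
    - {"x": 0, "y": 0, "z": 0, "rx": 0, "ry": 0, "rz": 0, "claw": 0.6}

```text
time: 53.4
eef_pos: [0.4948, -0.1071, 0.1601]
eef_rot: [[0.936, -0.352, 0.011], [-0.352, -0.936, -0.005], [0.012, 0.0, -1.0]]
force: [0.1, 0.3, 0.1]
grip_width: 0.0372
gripper_force: 0.0
```

```bash
python3 -c "
from h import *
s=state();print(s['joints'].round(2),I(s['eef_pos']).round(4))
units(W(-.1155,-.0755,.074),down(A))
shot('scene','s2.png');a=cv2.imread('pics/s2.png');cv2.imwrite('pics/c3.png',cv2.resize(a[110:290,150:450],None,fx=2.6,fy=2.6,interpolation=cv2.INTER_CUBIC))"
```

```text
[-0.38  0.1   1.77 -0.    1.27  1.55] [-0.1343  0.0411  0.1601]
rot units [ 0.004 -0.084  0.008] then shift units [0.942 5.829 4.307] t 53.4
```

View pics/c3.png

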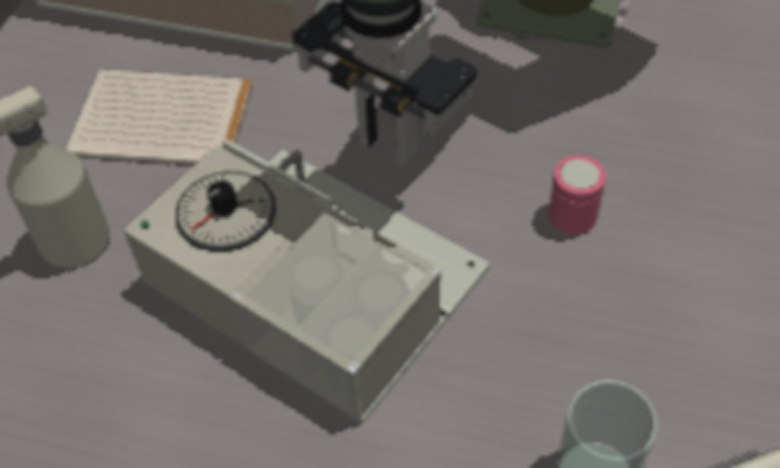

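Three jars are upright in the chamber, at crop (315,270), (380,290) and (350,335). Now shut the door.

>>> jog_arm:
  deltas:
    - {"x": 0.16, "y": 0.97, "z": 0, "rx": 0, "ry": -0.08, "rz": 0, "claw": 0.6}
    - {"x": 0.16, "y": 0.97, "z": 0, "rx": 0, "ry": 0, "rz": 0, "claw": 0.6}
    - {"x": 0.16, "y": 0.97, "z": 0, "rx": 0, "ry": 0, "rz": 0, "claw": 0.6}
    - {"x": 0.16, "y": 0.97, "z": 0, "rx": 0, "ry": 0, "rz": 0, "claw": 0.6}
    - {"x": 0.16, "y": 0.97, "z": 0, "rx": 0, "ry": 0, "rz": 0, "claw": 0.6}
    - {"x": 0.14, "y": 0.97, "z": 0, "rx": 0, "ry": 0, "rz": 0, "claw": 0.6}
    - {"x": 0, "y": 0, "z": 0.9, "rx": 0, "ry": 0, "rz": 0, "claw": 0.6}
    - {"x": 0, "y": 0, "z": 0.9, "rx": 0, "ry": 0, "rz": 0, "claw": 0.6}
    - {"x": 0, "y": 0, "z": 0.9, "rx": 0, "ry": 0, "rz": 0, "claw": 0.6}
    - {"x": 0, "y": 0, "z": 0.9, "rx": 0, "ry": 0, "rz": 0, "claw": 0.6}
    - {"x": 0, "y": 0, "z": 0.7, "rx": 0, "ry": 0, "rz": 0, "claw": 0.6}
    - {"x": 0, "y": 0, "z": 0, "rx": 0, "ry": 0, "rz": 0, "claw": 0}
    - {"x": 0, "y": 0, "z": 0, "rx": 0, "ry": 0, "rz": 0, "claw": 0}
    - {"x": 0, "y": 0, "z": 0, "rx": 0, "ry": 0, "rz": 0, "claw": 0}
    - {"x": 0, "y": 0, "z": 0, "rx": 0, "ry": 0, "rz": 0, "claw": 0}
    - {"x": 0, "y": 0, "z": 0, "rx": 0, "ry": 0, "rz": 0, "claw": 0}
    - {"x": 0, "y": 0, "z": 0, "rx": 0, "ry": 0, "rz": 0, "claw": 0}
    - {"x": 0, "y": 0, "z": 0, "rx": 0, "ry": 0, "rz": 0, "claw": 0}
  squeeze: 12

```text
time: 55.25
eef_pos: [0.4705, -0.2224, 0.0747]
eef_rot: [[0.936, -0.352, 0.0], [-0.352, -0.936, -0.001], [0.001, 0.001, -1.0]]
force: [-0.9, 0.3, 1.8]
grip_width: 0.0097
gripper_force: 12.0
```

>>> jog_arm:
  deltas:
    - {"x": 0, "y": -0.2, "z": 0, "rx": 0, "ry": 0, "rz": 0, "claw": 0}
    - {"x": 0, "y": -0.5, "z": 0, "rx": 0, "ry": 0, "rz": 0, "claw": 0}
    - {"x": 0, "y": -0.5, "z": 0, "rx": 0, "ry": 0, "rz": 0, "claw": 0}
    - {"x": 0, "y": -0.5, "z": 0, "rx": 0, "ry": 0, "rz": 0, "claw": 0}
    - {"x": 0, "y": -0.5, "z": 0, "rx": 0, "ry": 0, "rz": 0, "claw": 0}
    - {"x": 0, "y": -0.5, "z": 0, "rx": 0, "ry": 0, "rz": 0, "claw": 0}
    - {"x": 0, "y": -0.5, "z": 0, "rx": 0, "ry": 0, "rz": 0, "claw": 0}
    - {"x": 0, "y": -0.5, "z": 0, "rx": 0, "ry": 0, "rz": 0, "claw": 0}
    - {"x": 0, "y": -0.5, "z": 0, "rx": 0, "ry": 0, "rz": 0, "claw": 0}
    - {"x": 0, "y": -0.5, "z": 0, "rx": 0, "ry": 0, "rz": 0, "claw": 0}
    - {"x": 0, "y": -0.5, "z": 0, "rx": 0, "ry": 0, "rz": 0, "claw": 0}
    - {"x": 0, "y": -0.5, "z": 0, "rx": 0, "ry": 0, "rz": 0, "claw": 0}
    - {"x": 0, "y": -0.5, "z": 0, "rx": 0, "ry": 0, "rz": 0, "claw": 0}
    - {"x": 0, "y": -0.5, "z": 0, "rx": 0, "ry": 0, "rz": 0, "claw": 0}
    - {"x": 0, "y": -0.5, "z": 0, "rx": 0, "ry": 0, "rz": 0, "claw": 0}
    - {"x": 0, "y": -0.4, "z": 0, "rx": 0, "ry": 0, "rz": 0, "claw": 0}
    - {"x": 0, "y": -0.2, "z": 0, "rx": 0, "ry": 0, "rz": 0, "claw": 0}
    - {"x": 0, "y": 0, "z": 0, "rx": 0, "ry": 0, "rz": 0, "claw": 0}

```text
time: 57.05
eef_pos: [0.5242, -0.0785, 0.0747]
eef_rot: [[0.937, -0.35, -0.003], [-0.35, -0.937, -0.007], [-0.0, 0.008, -1.0]]
force: [-6.2, -9.9, 6.4]
grip_width: 0.0096
gripper_force: 12.0
```

>>> jog_arm:
  deltas:
    - {"x": 0, "y": -0.2, "z": 0, "rx": 0, "ry": 0, "rz": 0, "claw": 0}
    - {"x": 0, "y": -0.15, "z": 0, "rx": 0, "ry": 0, "rz": 0, "claw": 0}
    - {"x": 0, "y": 0, "z": 0, "rx": 0, "ry": 0, "rz": 0, "claw": 0}

```text
time: 57.35
eef_pos: [0.5251, -0.0761, 0.0746]
eef_rot: [[0.937, -0.349, -0.006], [-0.349, -0.937, -0.014], [-0.001, 0.015, -1.0]]
force: [-10.1, -21.9, 6.8]
grip_width: 0.0151
gripper_force: 12.0
```

>>> jog_arm:
  deltas:
    - {"x": 0, "y": 0.2, "z": 0, "rx": 0, "ry": 0, "rz": 0, "claw": 0.15}
    - {"x": 0, "y": 0.1, "z": 0, "rx": 0, "ry": 0, "rz": 0, "claw": 0.5}
    - {"x": 0, "y": 0, "z": 0, "rx": 0, "ry": 0, "rz": 0, "claw": 0.6}
    - {"x": 0, "y": 0, "z": 0, "rx": 0, "ry": 0, "rz": 0, "claw": 0.6}
    - {"x": 0, "y": 0, "z": -1, "rx": 0, "ry": 0, "rz": 0, "claw": 0.6}
    - {"x": 0, "y": 0, "z": -1, "rx": 0, "ry": 0, "rz": 0, "claw": 0.6}
    - {"x": 0, "y": 0, "z": -1, "rx": 0, "ry": 0, "rz": 0, "claw": 0.6}
    - {"x": 0, "y": 0, "z": -1, "rx": 0, "ry": 0, "rz": 0, "claw": 0.6}
    - {"x": 0, "y": 0, "z": -1, "rx": 0, "ry": 0, "rz": 0, "claw": 0.6}
    - {"x": 0, "y": 0, "z": -1, "rx": 0, "ry": 0, "rz": 0, "claw": 0.6}
    - {"x": 0, "y": 1, "z": -1, "rx": 0, "ry": 0, "rz": 0, "claw": 0.6}
    - {"x": 0, "y": 1, "z": -1, "rx": 0, "ry": 0, "rz": 0, "claw": 0.6}
    - {"x": 0, "y": 1, "z": 0, "rx": 0, "ry": 0, "rz": 0, "claw": 0.6}
    - {"x": 0, "y": 1, "z": 0, "rx": 0, "ry": 0, "rz": 0, "claw": 0.6}
    - {"x": 0, "y": 1, "z": 0, "rx": 0, "ry": 0, "rz": 0, "claw": 0.6}
    - {"x": 0, "y": 1, "z": 0, "rx": 0, "ry": 0, "rz": 0, "claw": 0.6}
    - {"x": 0, "y": 0.6, "z": 0, "rx": 0, "ry": 0, "rz": 0, "claw": 0.6}
    - {"x": 0, "y": 0, "z": 0, "rx": 0, "ry": 0, "rz": 0, "claw": 0.6}

```text
time: 59.15
eef_pos: [0.4788, -0.199, 0.2339]
eef_rot: [[0.936, -0.353, -0.001], [-0.353, -0.936, 0.0], [-0.001, -0.0, -1.0]]
force: [-0.5, 0.1, -0.1]
grip_width: 0.0563
gripper_force: 0.0
```

```bash
python3 -c "
from h import *
s=state();print(s['joints'].round(2),I(s['eef_pos']).round(4))
img,d,i=shot('wrist','w6.png');P=cloud(i,d)
m=(abs(P[...,2]-.150)<.008)&(d>0);n,l,st,ce=cv2.connectedComponentsWithStats(m.astype(np.uint8))
for k in range(1,n):
    if st[k,4]>150:
        q=P[l==k][:,:2].astype(np.float32);c,r=cv2.minEnclosingCircle(q);print(c,r,q.mean(0),ce[k],I(np.r_[c,.15]))
"
```

```text
[-0.56  0.06  1.64 -0.    1.44  1.37] [-0.1169 -0.0505  0.2339]
(0.5792498588562012, -0.2628178298473358) 0.014964500442147255 [ 0.578901   -0.26236424] [353.08304969  50.75697754] [-0.00036558 -0.07476607  0.15      ]
```

View pics/w6.png

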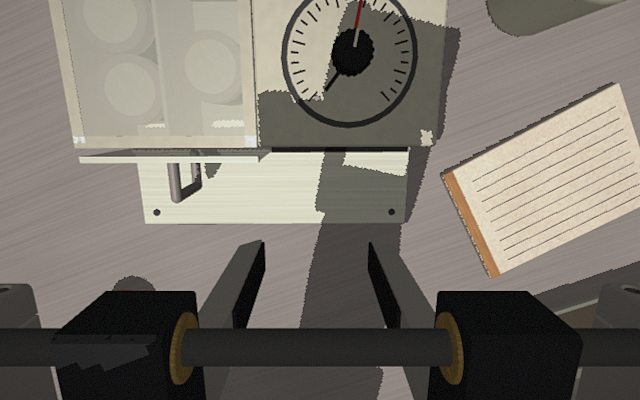

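The door is shut (wrist view, panel across the chamber, handle at (185,180)). The knob is at (353,51) and the red pointer points to the back. Now grip the knob.

```bash
python3 -c "
from h import *
units(W(-.0005,-.0747,.125),down(A))"
```

```text
rot units [-0.004  0.004  0.005] then shift units [5.82  1.246 5.45 ] t 59.2
```

>>> jog_arm:
  deltas:
    - {"x": 0.97, "y": 0.21, "z": 0, "rx": 0, "ry": 0, "rz": 0, "claw": 0.6}
    - {"x": 0.97, "y": 0.21, "z": 0, "rx": 0, "ry": 0, "rz": 0, "claw": 0.6}
    - {"x": 0.97, "y": 0.21, "z": 0, "rx": 0, "ry": 0, "rz": 0, "claw": 0.6}
    - {"x": 0.97, "y": 0.21, "z": 0, "rx": 0, "ry": 0, "rz": 0, "claw": 0.6}
    - {"x": 0.97, "y": 0.21, "z": 0, "rx": 0, "ry": 0, "rz": 0, "claw": 0.6}
    - {"x": 0.97, "y": 0.2, "z": 0, "rx": 0, "ry": 0, "rz": 0, "claw": 0.6}
    - {"x": 0, "y": 0, "z": 1, "rx": 0, "ry": 0, "rz": 0, "claw": 0.6}
    - {"x": 0, "y": 0, "z": 1, "rx": 0, "ry": 0, "rz": 0, "claw": 0.6}
    - {"x": 0, "y": 0, "z": 1, "rx": 0, "ry": 0, "rz": 0, "claw": 0.6}
    - {"x": 0, "y": 0, "z": 1, "rx": 0, "ry": 0, "rz": 0, "claw": 0.6}
    - {"x": 0, "y": 0, "z": 0.9, "rx": 0, "ry": 0, "rz": 0, "claw": 0.6}
    - {"x": 0, "y": 0, "z": 0.5, "rx": 0, "ry": 0, "rz": 0, "claw": 0.6}
    - {"x": 0, "y": 0, "z": 0, "rx": 0, "ry": 0, "rz": 0, "claw": 0}
    - {"x": 0, "y": 0, "z": 0, "rx": 0, "ry": 0, "rz": 0, "claw": 0}
    - {"x": 0, "y": 0, "z": 0, "rx": 0, "ry": 0, "rz": 0, "claw": 0}
    - {"x": 0, "y": 0, "z": 0, "rx": 0, "ry": 0, "rz": 0, "claw": 0}
    - {"x": 0, "y": 0, "z": 0, "rx": 0, "ry": 0, "rz": 0, "claw": 0}
    - {"x": 0, "y": 0, "z": 0, "rx": 0, "ry": 0, "rz": 0, "claw": 0}
  squeeze: 10

```text
time: 61.0
eef_pos: [0.5797, -0.2646, 0.1278]
eef_rot: [[0.936, -0.352, 0.002], [-0.352, -0.936, -0.003], [0.003, 0.003, -1.0]]
force: [-1.5, -3.2, 3.0]
grip_width: 0.0276
gripper_force: 10.0
```

>>> jog_arm:
  deltas:
    - {"x": 0, "y": 0, "z": 0, "rx": 0, "ry": 0, "rz": -0.9, "claw": 0}
    - {"x": 0, "y": 0, "z": 0, "rx": 0, "ry": 0, "rz": -0.9, "claw": 0}
    - {"x": 0, "y": 0, "z": 0, "rx": 0, "ry": 0, "rz": -0.9, "claw": 0}
    - {"x": 0, "y": 0, "z": 0, "rx": 0, "ry": 0, "rz": -0.9, "claw": 0}
    - {"x": 0, "y": 0, "z": 0, "rx": 0, "ry": 0, "rz": -0.9, "claw": 0}
    - {"x": 0, "y": 0, "z": 0, "rx": 0, "ry": 0, "rz": -0.9, "claw": 0}
    - {"x": 0, "y": 0, "z": 0, "rx": 0, "ry": 0, "rz": -0.9, "claw": 0}
    - {"x": 0, "y": 0, "z": 0, "rx": 0, "ry": 0, "rz": -0.9, "claw": 0}
    - {"x": 0, "y": 0, "z": 0, "rx": 0, "ry": 0, "rz": -0.9, "claw": 0}
    - {"x": 0, "y": 0, "z": 0, "rx": 0, "ry": 0, "rz": -0.9, "claw": 0}
    - {"x": 0, "y": 0, "z": 0, "rx": 0, "ry": 0, "rz": -0.9, "claw": 0}
    - {"x": 0, "y": 0, "z": 0, "rx": 0, "ry": 0, "rz": -0.9, "claw": 0}
    - {"x": 0, "y": 0, "z": 0, "rx": 0, "ry": 0, "rz": -0.9, "claw": 0}
    - {"x": 0, "y": 0, "z": 0, "rx": 0, "ry": 0, "rz": -0.9, "claw": 0}
    - {"x": 0, "y": 0, "z": 0, "rx": 0, "ry": 0, "rz": -0.9, "claw": 0}
    - {"x": 0, "y": 0, "z": 0, "rx": 0, "ry": 0, "rz": -0.9, "claw": 0}
    - {"x": 0, "y": 0, "z": 0, "rx": 0, "ry": 0, "rz": 0, "claw": 0}

```text
time: 62.7
eef_pos: [0.5805, -0.2657, 0.1279]
eef_rot: [[-0.081, 0.997, 0.004], [0.997, 0.082, -0.005], [-0.006, 0.003, -1.0]]
force: [-0.0, -6.1, 0.9]
grip_width: 0.0276
gripper_force: 10.0
```

```bash
python3 -c "
from h import *
s=state();print(s['joints'].round(2),s['wrist_torque'].round(3),np.degrees(np.arctan2(s['eef_rot'][1,0],s['eef_rot'][0,0])-A))"
```

```text
[-0.56  0.4   1.46 -0.    1.28 -0.64] [-1.114 -0.136 -0.025] 115.35860271407327
```

>>> jog_arm:
  deltas:
    - {"x": 0, "y": 0, "z": 0, "rx": 0, "ry": 0, "rz": -0.7, "claw": 0}
    - {"x": 0, "y": 0, "z": 0, "rx": 0, "ry": 0, "rz": -0.7, "claw": 0}
    - {"x": 0, "y": 0, "z": 0, "rx": 0, "ry": 0, "rz": -0.7, "claw": 0}
    - {"x": 0, "y": 0, "z": 0, "rx": 0, "ry": 0, "rz": -0.7, "claw": 0}
    - {"x": 0, "y": 0, "z": 0, "rx": 0, "ry": 0, "rz": 0, "claw": 0}

```text
time: 63.2
eef_pos: [0.5808, -0.2657, 0.1279]
eef_rot: [[-0.455, 0.891, 0.004], [0.891, 0.455, -0.005], [-0.007, 0.001, -1.0]]
force: [1.1, -6.4, 0.6]
grip_width: 0.0277
gripper_force: 10.0
```

```bash
python3 -c "
from h import *
s=state();print(s['joints'].round(2),s['wrist_torque'].round(3),np.degrees(np.arctan2(s['eef_rot'][1,0],s['eef_rot'][0,0])-A))"
```

```text
[-0.56  0.4   1.46 -0.    1.28 -1.03] [-1.117 -0.31   0.047] 137.73198839005107
```

>>> jog_arm:
  deltas:
    - {"x": 0, "y": 0, "z": 0, "rx": 0, "ry": 0, "rz": -0.4, "claw": 0}
    - {"x": 0, "y": 0, "z": 0, "rx": 0, "ry": 0, "rz": -0.4, "claw": 0}
    - {"x": 0, "y": 0, "z": 0, "rx": 0, "ry": 0, "rz": -0.4, "claw": 0}
    - {"x": 0, "y": 0, "z": 0, "rx": 0, "ry": 0, "rz": 0, "claw": 0}

```text
time: 63.6
eef_pos: [0.5807, -0.2653, 0.1279]
eef_rot: [[-0.596, 0.803, 0.004], [0.803, 0.596, -0.005], [-0.006, 0.0, -1.0]]
force: [0.6, -6.4, 1.5]
grip_width: 0.0273
gripper_force: 10.0
```

```bash
python3 -c "
from h import *
s=state();print(s['joints'].round(2),s['wrist_torque'].round(3),np.degrees(np.arctan2(s['eef_rot'][1,0],s['eef_rot'][0,0])-A))"
```

```text
[-0.56  0.4   1.46 -0.    1.28 -1.2 ] [-0.926 -0.306 -0.045] 147.28728657930984
```

>>> jog_arm:
  deltas:
    - {"x": 0, "y": 0, "z": 0, "rx": 0, "ry": 0, "rz": -0.4, "claw": 0}
    - {"x": 0, "y": 0, "z": 0, "rx": 0, "ry": 0, "rz": -0.4, "claw": 0}
    - {"x": 0, "y": 0, "z": 0, "rx": 0, "ry": 0, "rz": 0, "claw": 0}

```text
time: 63.9
eef_pos: [0.5798, -0.2643, 0.1278]
eef_rot: [[-0.681, 0.732, 0.002], [0.732, 0.681, -0.003], [-0.003, -0.0, -1.0]]
force: [-1.5, -3.2, 4.9]
grip_width: 0.0278
gripper_force: 10.0
```

```bash
python3 -c "
from h import *
s=state();print(s['joints'].round(2),s['wrist_torque'].round(3),np.degrees(np.arctan2(s['eef_rot'][1,0],s['eef_rot'][0,0])-A))"
```

```text
[-0.56  0.4   1.46 -0.    1.28 -1.31] [-0.663  0.138 -0.099] 153.63309850502563
```

>>> jog_arm:
  deltas:
    - {"x": 0, "y": 0, "z": 0, "rx": 0, "ry": 0, "rz": -0.5, "claw": 0}
    - {"x": 0, "y": 0, "z": 0, "rx": 0, "ry": 0, "rz": -0.3, "claw": 0}
    - {"x": 0, "y": 0, "z": 0, "rx": 0, "ry": 0, "rz": 0, "claw": 0.6}
    - {"x": 0, "y": 0, "z": 0, "rx": 0, "ry": 0, "rz": 0, "claw": 0.6}
    - {"x": 0, "y": 0, "z": 0, "rx": 0, "ry": 0, "rz": 0, "claw": 0.6}
    - {"x": 0, "y": 0, "z": 0, "rx": 0, "ry": 0, "rz": 0, "claw": 0.6}
    - {"x": 0, "y": 0, "z": -0.7, "rx": 0, "ry": 0, "rz": 0, "claw": 0.6}
    - {"x": 0, "y": 0, "z": -1, "rx": 0, "ry": 0, "rz": 0, "claw": 0.6}
    - {"x": 0, "y": 0, "z": -1, "rx": 0, "ry": 0, "rz": 0, "claw": 0.6}
    - {"x": 0, "y": 0, "z": -1, "rx": 0, "ry": 0, "rz": 0, "claw": 0.6}
    - {"x": -1, "y": 0, "z": -1, "rx": 0, "ry": 0, "rz": 0, "claw": 0.6}
    - {"x": -1, "y": 0, "z": -1, "rx": 0, "ry": 0, "rz": 0, "claw": 0.6}
    - {"x": -1, "y": 0, "z": 0, "rx": 0, "ry": 0, "rz": 0, "claw": 0.6}
    - {"x": -1, "y": 0, "z": 0, "rx": 0, "ry": 0, "rz": 0, "claw": 0.6}
    - {"x": -1, "y": 0, "z": 0, "rx": 0, "ry": 0, "rz": 0, "claw": 0.6}
    - {"x": 0, "y": 0, "z": 0, "rx": 0, "ry": 0, "rz": 0, "claw": 0.6}

```text
time: 65.5
eef_pos: [0.6561, -0.3294, 0.2406]
eef_rot: [[-0.759, 0.652, 0.001], [0.652, 0.759, -0.001], [-0.001, -0.0, -1.0]]
force: [0.2, 0.8, -0.4]
grip_width: 0.0562
gripper_force: 0.0
```

```bash
python3 -c "
from h import *
print(state()['eef_pos'])
for p in (W(0,-.075,.12),W(-.035,-.04,.12),W(-.08,.078,.1)): print(proj(cams.camera_info('wrist'),p),proj(cams.camera_info('scene'),p))
shot('wrist','w7.png');shot('top','top3.png');shot('scene','s3.png')"
```

```text
[ 0.65613707 -0.32942567  0.2406097 ]
[316.15341805  83.09590335] [237.65194006 188.88117579]
[343.07827831  22.08510234] [255.4561868  186.43481259]
[466.88952319 -89.15823263] [299.23934523 199.35947196]
```

View pics/w7.png

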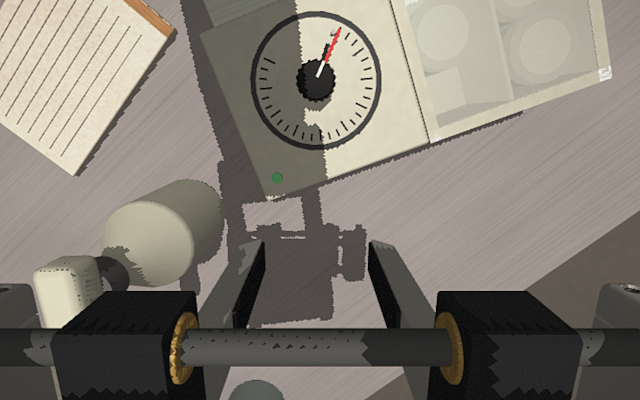

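The red pointer (338,30) sits at the front-left zero end of the scale. One last overall check.

View pics/s3.png

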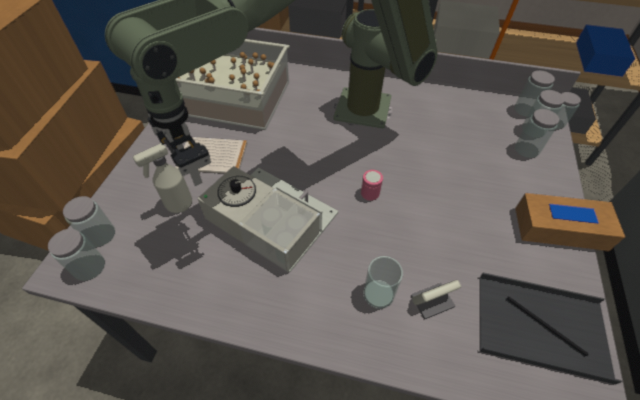

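```bash
python3 - <<'E'
from h import *
img,d,i=shot('scene');P=cloud(i,d)
Q=P.reshape(-1,3);q=np.c_[(Q[:,:2]-O)@R2(A),Q[:,2]]
m=(q[:,0]>-.125)&(q[:,0]<-.11)&(q[:,2]>.085)&(q[:,2]<.11)&(abs(q[:,1])<.2)
print('handle y',m.sum(),q[m].mean(0) if m.any() else None)
m=(abs(q[:,0]+.08)<.012)&(q[:,2]>.07)&(q[:,2]<.103)&(abs(q[:,1])<.2);print('door y',m.sum(),np.percentile(q[m][:,1],[2,98]))
E
```

```text
handle y 11 [-0.11328134  0.07845133  0.09694976]
door y 74 [0.0043722  0.15416488]
```

The scene shows all three jars in the chamber, the door shut (handle at y = 78 mm), and the other items where they were.

```bash
python3 -c "
from h import *
print(workorder.close_job())"
```

```text
the job is handed in; nothing more can be done
None
```

The job is handed in: the three lidded jars found on the bench stand upright in the chamber, clear of the door, the door is fully shut, the peak pointer is at its zero stop, and the pink jar and other items were left alone.

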